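# Hang the multimeter on the hook inside the instrument cabinet

### The arm

A 7-joint arm with a two-finger parallel gripper is mounted at the origin on the work surface. World frame = base frame: x ahead of the robot, y to its left, z up, the work surface at z = 0. Lengths are in m, angles in rad, forces in N, time in s.
With the tool pointing down it reaches from about 0.35 to 0.9 m from the base axis. Payload 8.1 kg.
Tool frame: the origin (TCP) lies on the centre line of the jaws, within the pads' length; the fingertips stand 14 mm ahead of it and the grasp point (between the pads) lies 5 mm behind it; z points along the fingers, y is the direction in which the jaws open and shut (so a half turn about z gives the same grasp; the last joint's range is limited). The gripper opens to 92 mm and grips with 3 to 60 N. Pads are 19 mm wide; open, the fingers measure 130 mm over their backs; the gripper's body (75 mm by 190 mm) begins 47 mm behind the grasp point.
Start: joints at [1.088, 0.434, 0.025, 1.573, -0.012, 1.134, -0.075], TCP at [0.232, -0.58, 0.241] pointing down, gripper open.
Joint ranges: [-2.62, 2.62], [-0.44, 2.09], [-1.27, 1.32], [0.08, 2.57], [-1.32, 4.46], [0.12, 2], [-2.74, 2.74]. Speed limits (rad/s): [2.22, 2.22, 3.01, 3.01, 3.14, 3.14, 3.14].

### API

Orientations are given as a rotation vector (axis times angle).
In Python, from cell import arm, optics gives the robot as it stands.
- The arm moves only by the shell command python3 -m creep 'ROWS' [FORCE]. ROWS is JSON, a list of rows, each an object with "translation": the shift along the tool's x, y, z in m, a list of three; "rot": the turn, a rotation vector about the tool's x, y, z in degrees, a list of three; "jaw": the finger opening in m, from 0 to 0.0918. In form: [{"translation": [x, y, z], "rot": [wx, wy, wz], "jaw": jaw}, ...]. A call has 1 to 12 rows; each row shifts and turns the commanded pose from where the row before left it, along the tool's axes as they then stand; what a row does not reach is not made up. A row lasts 1/12 s, in which the tool goes at most 41.7 mm and 7.16 degrees, less where a joint would pass 70% of its speed; a pose out of reach is approached as far as the arm can. A call is refused whole if a number of a shift passes 0.0417 or a number of a turn 7.16, either way. A call with a gripper value outside its range is refused whole. The fingers move at their own pace and stop on an object; FORCE is the grip in N (left out, the last holds). Time passes only in rows, so rows that do not move let the fingers close. It gives the time, the measured TCP pose, the force and the opening at its end, in the units of the state.
- arm.observe(): the state, without advancing time (a new reading comes with each control period).
- optics.get_image(name): name is "scene" or "side" or "wrist"; returns the picture (384x512x3 uint8, red, green, blue); there is no depth.
- optics.camera_info(name): a dict with "fx", "fy", "cx", "cy" (pixels), "R" (3x3) and "t" (3): a world point X has camera coordinates R X + t. Camera axes: x right, y down, z forward; pixel columns grow to the right and rows downward; lengths in m; the calibration is good to about 2 mm. The wrist camera is an equidistant fisheye: a pixel r from the principal point sees the ray r / f radians off the axis. A picture is of the moment at which its call begins: read the wrist's pose just before it. camera_info takes no time and is no camera call; for the wrist camera it gives the pose at the moment of the call.
- arm.sign_off(): hands the job in, once; it reports no verdict.
Trained networks look in the newest picture that a camera, given by its name, has taken for a name from the list of things; names that differ only in an ending like _2 or _b are one class to them, and where a whole thing is asked for, a point or a joint stands for the part that bears it (a point fixed in the world has none). Each returns a list of dicts, best first, with "score" (0 to 1); they miss things now and then, are a little off and sometimes report something else, mostly with a low value. They report only what shows in the picture. A call takes as long as a camera call. They do not tell look-alikes from the thing itself.
- optics.boxes_of(camera, thing): "location" ([column, row] in pixels, amid what is visible of it).
- optics.pinpoint(camera, thing): "location" ([column, row] in pixels: a listed point, or the origin of a listed thing).
The state is a dict: "clock": time; "joints": joint angles; "dq": joint speeds; "joint_efforts": joint torques, N m; "position": TCP position; "ee_rot": TCP orientation; "force": force on the tool from outside, world axes, zero at the start; "ft_torque": the same for the moment, N m; "width": opening from 0.0 (shut) to 1.0 (fully open).
Only numpy, scipy, OpenCV 4.12 (cv2) and the standard library are available. Lean on these libraries where they do the work, as an engineer would, in place of code of your own. Each camera call takes 0.05 s, during which the arm holds its last target.

### The job

Put the yellow multimeter back in its place: pass it upright down through the open mouth of the blue instrument cabinet without touching the yellow rim, feel gently for the hook on the rear upright until its head has gone into the keyhole in the meter's back, then let the meter down until the hook carries it. Never force it against the hook or the upright, leave it hanging freely with its display towards the front of the cabinet, and leave the other things on the bench where they are.

Things in the scene. Friction and masses are not known exactly. Their poses are not given: they have to be found in the camera images.
- meter_centre (a point): centre of the multimeter: loose yellow box 62 mm wide (its y), 34 deep (x), 118 tall (z), about 0.33 kg, standing on end on the bench; grip it from above across the 62 mm, near its top. x points out of its back (the display looks to -x), z up. Origin half-way up, in the middle: the back face is at x = +17 mm, the top 59 mm above
- meter_keyhole (a point): middle of the keyhole's entry, a 16 x 16 mm square hole in the flat back face, 12 mm above the meter's centre. Through the 4 mm back plate into a cavity 11 mm deep. From the entry's top edge a slot runs straight up: 12 mm wide for 5 mm, then 9 mm wide, its top end 20 mm above this point. Below the entry the back is plain. Same axes as the meter
- cabinet: blue steel cabinet fixed on the bench, 260 mm wide (its y), 170 deep (x), 170 high, open on top; its lid is swung over and hangs outside behind, 20 mm beyond the rear wall, below the rim. Origin in the middle of its underside, x from its front to its rear, z up. Inner floor 12 mm above the bench, empty
- mouth: yellow rim around the cabinet's open top, not to be touched: 4 mm sheet, its edges at the front and sides turned down 14 mm. Origin in the middle of the opening, level with the rim's top, 170 mm above the bench; the opening is 109 mm along x (front to rear) by 180 mm along y; axes as the cabinet's
- upright: aluminium slotted upright, 30 mm wide, fixed inside on the cabinet's rear wall, down to its floor. Origin at the top end of its front face, in the middle of its width, 10 mm below the rim; x points into the rear wall, square to the face; z up. The face stands 4 mm in front of the opening's rear edge
- hook_zone (a point): point on the upright's face, 31 mm below its top. The steel hook with red clip is set within 10 mm above or below it; its height is not measured: find it by touch or from above. A level pin on the upright's centre line towards the cabinet's front: neck 6 mm thick, 10 mm long, then a round flat head 12 mm across, 3.5 mm thick. Rigid. Axes as the upright's
- spray_can: red aerosol can 54 mm in diameter, 150 mm tall, standing on the bench, to be left alone; origin in the middle of its underside
- tin_mug: blue mug 80 mm in diameter, 85 mm tall, standing on the bench, to be left alone; origin in the middle of its underside
- screwdriver: orange-handled screwdriver lying on the bench, to be left alone
There are look-alikes about, which are no part of the job. Of the things shaped like the part that bears meter_centre, the yellow one is meant.

How it is judged:
On the way, in this order (a step that is already met when the one before it is completed fails the run):
1. the meter is picked up off the bench (height (world z) of meter_centre above 0.12 m), for 0.2 s.
2. the meter is inside the mouth, upright, its foot at least 40 mm below the rim (z of meter_centre in the frame of mouth below 0.019 m and x of meter_centre in the frame of mouth between -0.05 and 0.05 m and y of meter_centre in the frame of mouth between -0.08 and 0.08 m and angle between meter_centre's own z axis and vertical below 0.3 rad), for 0.2 s.
At the end, for the whole second after the job is handed in: the meter hangs at rest on the hook: its centre 44 to 76 mm below the upright's origin, 12 to 32 mm before its face, within 12 mm of its centre line, within 0.17 rad of upright and 0.25 rad of square to it, carried by hook and upright (over 1 N), not by the cabinet (contact force between meter and upright above 1 N and contact force between meter and cabinet below 0.3 N and z of meter_centre in the frame of upright between -0.076 and -0.044 m and x of meter_centre in the frame of upright between -0.032 and -0.012 m and y of meter_centre in the frame of upright between -0.012 and 0.012 m and angle between meter_centre's own z axis and vertical below 0.17 rad and angle between the x axis of meter_centre and the x axis of upright, either way round below 0.25 rad and linear speed of meter below 0.01 m/s); the robot touches nothing.
It fails at once if anything touches the yellow rim of the opening (over 0.5 N) (contact force between anything else and mouth above 0.5 N).
It fails at once if the meter is forced against the hook or the upright (over 20 N) (contact force between meter and upright above 20 N).
It fails at once if the robot touches the hook or the upright hard (over 5 N) (contact force between any of the fingers, the arm and upright above 5 N).
It fails at once if the spray can, the mug or the screwdriver is moved (over 20 mm) (distance of any of spray_can, tin_mug, screwdriver from where it was at the start of the episode above 0.02 m).
It also fails if it takes over 67 s, if anything falls off the work surface, if the arm or the gripper's body presses on something with over 40 N, if the wrist force passes 120 N, or if a joint passes its speed limit or range.

## Working session

There is one attempt and no reset: what is moved stays moved. The work goes in short steps, Python scripts to look and compute and a shell command to move; the robot and the scene stay as the last step left them, time stands still between calls to the robot, and variables do not carry over. Pictures are saved under pics/ and viewed, and the job is handed in when it is done.

```bash
ls; mkdir -p pics; python3 - <<'E'
from cell import arm, optics
import cv2
print(arm.observe())
for n in ["scene","side","wrist"]:
    im=optics.get_image(n); cv2.imwrite(f"pics/{n}0.png",im[:,:,::-1])
    print(n,optics.camera_info(n))
    for t in ["meter_centre","meter_keyhole","cabinet","mouth","upright","hook_zone","spray_can","tin_mug","screwdriver"]:
        try: print(t,[(round(d['score'],2),[round(float(v)) for v in d['location']]) for d in optics.pinpoint(n,t)][:4])
        except Exception as e: print(t,e)
E
```

```text
pics
{'clock': 0.0, 'joints': array([ 1.08839703,  0.4352014 ,  0.02497297,  1.57405144, -0.01163357,
        1.13399681, -0.07508828]), 'dq': array([-7.12588961e-04,  1.14987558e-03, -1.93880575e-03,  1.16778076e-03,
       -5.76669355e-05,  6.46411480e-05,  1.33649942e-03]), 'joint_efforts': array([-1.68127997e-05, -6.67862535e+01,  9.85442810e-01, -3.14462507e+01,
       -6.03961386e-02,  4.29411675e-02,  1.63842824e-04]), 'position': array([ 0.23149659, -0.58004481,  0.23997601]), 'ee_rot': array([-3.08370361e+00, -5.92621631e-01,  6.12061134e-04]), 'force': array([-0.20168345, -0.45491583, -0.54672737]), 'ft_torque': array([-0.02131085,  0.05351014, -0.00259564]), 'width': 1.0001956401862278}
scene {'fx': 477.04490142741133, 'fy': 477.04490142741133, 'cx': 256.22862589022276, 'cy': 183.16818043759207, 'R': array([[ 0.17358983,  0.98478918,  0.00753876],
       [ 0.7930392 , -0.13524291, -0.59396817],
       [-0.58391387,  0.10908536, -0.80445322]]), 't': array([-0.20869687, -0.3521318 ,  1.38516652])}
meter_centre [(0.97, [323, 177]), (0.93, [300, 136]), (0.87, [303, 205]), (0.1
[... 658 characters left out ...]
 234])]
meter_keyhole [(0.96, [287, 288]), (0.82, [211, 238]), (0.77, [215, 264])]
cabinet [(0.72, [303, 155])]
mouth [(0.71, [303, 97])]
upright [(0.86, [284, 93])]
hook_zone [(0.73, [288, 103])]
spray_can [(0.95, [144, 279])]
tin_mug []
screwdriver [(0.79, [334, 232])]
wrist {'fx': 297.3186396354542, 'fy': 297.3186396354542, 'cx': 255.96700860741734, 'cy': 198.96829160207477, 'R': array([[ 0.37076127, -0.92872759,  0.0010744 ],
       [-0.89518954, -0.35706384,  0.2667229 ],
       [-0.24732929, -0.09985231, -0.96377266]]), 't': array([-0.62537374, -0.03379572,  0.3907609 ])}
meter_centre []
meter_keyhole []
cabinet []
mouth []
upright []
hook_zone []
spray_can []
tin_mug []
screwdriver []
```

View pics/scene0.png

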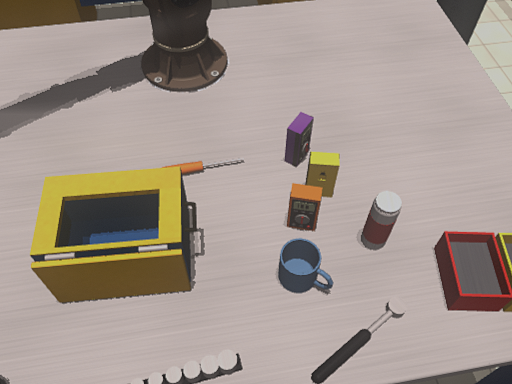

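View pics/side0.png

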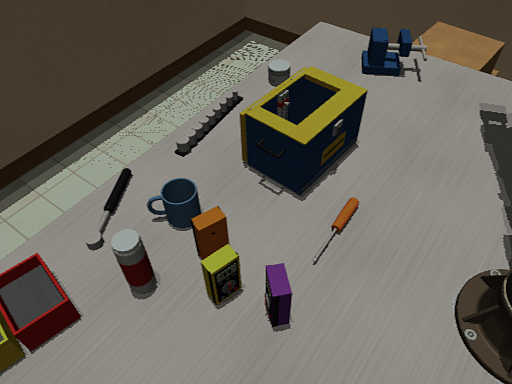

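View pics/wrist0.png

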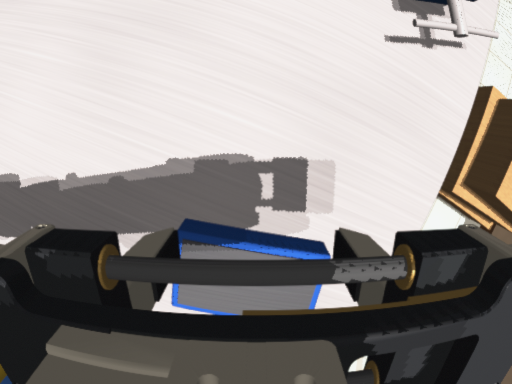

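The things that could be taken for the meter, by scene pixel, are: purple (300,136), yellow (323,177) and orange (303,205). By the description it's the yellow one, with its keyhole facing the scene camera. I'll check that in close crops.

```bash
python3 - <<'E'
import cv2
s=cv2.imread("pics/scene0.png"); d=cv2.imread("pics/side0.png")
f=lambda i,x,y,w,h,k:cv2.resize(i[y:y+h,x:x+w],None,fx=k,fy=k,interpolation=cv2.INTER_CUBIC)
cv2.imwrite("pics/c1.png",f(s,270,100,80,80*1+60,5)[:600])
cv2.imwrite("pics/c2.png",f(s,25,155,185,150,4))
cv2.imwrite("pics/c3.png",f(d,230,55,145,140,4))
cv2.imwrite("pics/c4.png",f(d,180,195,120,140,4))
E
```

```text
(no output)
```

View pics/c1.png

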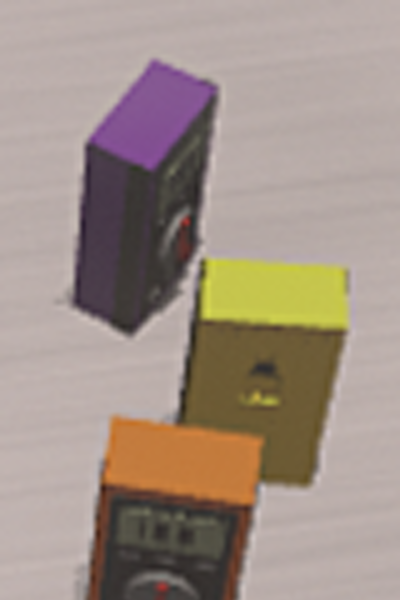

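View pics/c2.png

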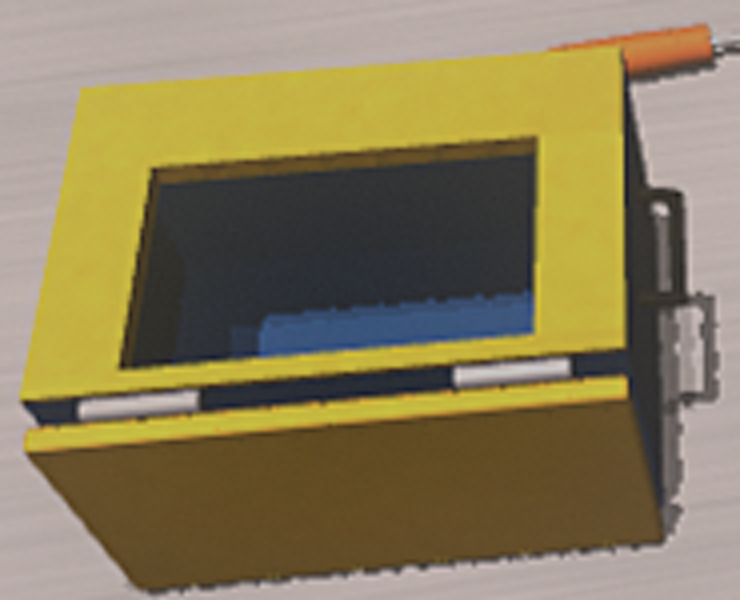

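View pics/c3.png

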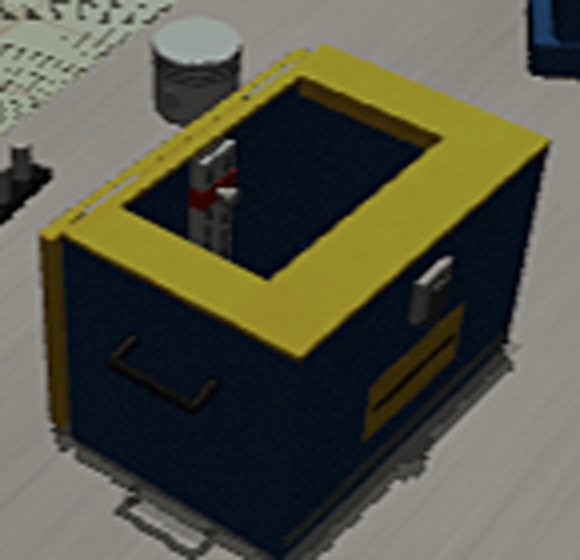

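View pics/c4.png

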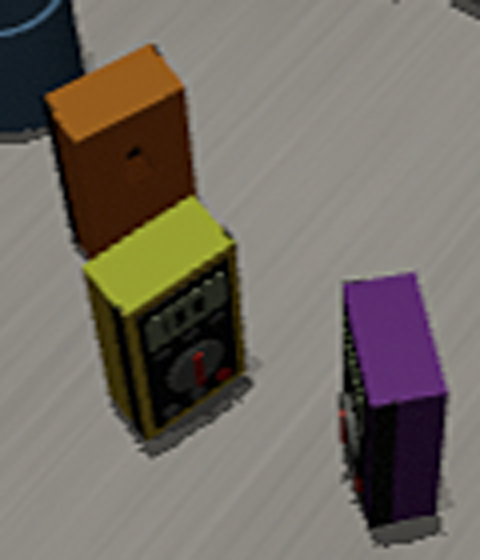

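```bash
cat > h.py <<'E'
from cell import arm, optics
import numpy as np
from scipy.optimize import least_squares
from scipy.spatial.transform import Rotation as Ro
C={n:optics.camera_info(n) for n in("scene","side")}
def proj(n,X):
    c=C[n];p=np.atleast_2d(X)@c["R"].T+c["t"]
    return np.c_[c["fx"]*p[:,0]/p[:,2]+c["cx"],c["fy"]*p[:,1]/p[:,2]+c["cy"]]
def ray(n,px):
    c=C[n];d=c["R"].T@np.array([(px[0]-c["cx"])/c["fx"],(px[1]-c["cy"])/c["fy"],1]);return -c["R"].T@c["t"],d
def atz(n,px,z):
    o,d=ray(n,px);return o+d*(z-o[2])/d[2]
def fit(obs,p0,zoff=0):
    # obs: list (cam,[x,y,z] local,[u,v])
    def f(p,per=False):
        c,s=np.cos(p[2]),np.sin(p[2]);r=[]
        for n,l,u in obs:
            X=[p[0]+c*l[0]-s*l[1],p[1]+s*l[0]+c*l[1],l[2]]
            r.append(proj(n,X)[0]-u)
        return np.ravel(r)
    s=least_squares(f,p0,loss="soft_l1");return s.x,f(s.x).reshape(-1,2)
E
python3 - <<'E'
from h import *
a,b=.017,.031
obs=[("scene",[-a,-b,.118],[311,152]),("scene",[-a,b,.118],[339.6,153.4]),("scene",[a,b,.118],[339.6,165.6]),("scene",[a,-b,.118],[310,163.6]),("scene",[a,b,0],[331.6,197.4]),
("side",[a,-b,.118],[227.5,244.3]),("side",[-a,-b,.118],[238.75,255]),("side",[-a,b,.118],[211.3,273]),("side",[a,b,.118],[201.3,261.5]),("side",[-a,b,0],[217.5,305]),("side",[-a,-b,0],[240.8,288])]
for sub in (obs,obs[:5],obs[5:]):
    x,r=fit(sub,[.5,0,0]);print("meter",x.round(4),r.round(1).tolist())
a,b=.0545,.09
obs=[("scene",[-a,-b,.17],[63,197]),("scene",[-a,b,.17],[159.3,189.5]),("scene",[a,b,.17],[158.8,238.8]),("scene",[a,-b,.17],[55,247.5]),
("side",[a,-b,.17],[305.5,74.5]),("side",[-a,-b,.17],[340.5,89.5]),("side",[-a,b,.17],[297,125]),("side",[a,b,.17],[261.3,106.8])]
for sub in (obs,obs[:4],obs[4:]):
    x,r=fit(sub,[.5,-.3,0]);print("mouth",x.round(4),r.round(1).tolist())
for px in [(190,160),(237,142)]: print("upright top",atz("side",[px[0]/4+230,px[1]/4+55],.16))
print(atz("side",[284,93],.16))
E
```

```text
meter [ 0.5081  0.269  -0.2574] [[-1.4, -1.8], [-1.3, -1.2], [-0.9, -1.2], [-0.6, -1.2], [-0.4, -1.2], [-0.6, -1.0], [-0.9, 0.1], [-1.4, 0.8], [-2.1, -0.3], [-1.8, 0.2], [-0.2, -0.6]]
meter [ 0.512   0.27   -0.2631] [[-0.4, -0.6], [-0.2, 0.1], [-0.0, 0.2], [0.2, 0.0], [0.4, 0.2]]
meter [ 0.5062  0.2679 -0.2472] [[0.4, -1.0], [0.2, 0.0], [-0.0, 1.0], [-0.9, -0.0], [-0.5, 0.4], [0.9, -0.6]]
mouth [ 0.6174 -0.1704 -0.0667] [[-0.4, -1.4], [0.0, -1.8], [-0.3, -1.5], [-0.7, -0.9], [-2.0, -1.3], [-0.9, -0.7], [-1.5, 0.0], [-3.2, -0.6]]
mouth [ 0.6204 -0.1698 -0.0698] [[-0.1, -0.3], [0.5, -0.5], [0.1, 0.1], [-0.5, 0.5]]
mouth [ 0.6127 -0.1712 -0.0695] [[-0.2, -0.8], [1.0, -0.1], [0.3, 0.6], [-1.4, -0.1]]
upright top [ 0.67415086 -0.15925981  0.16      ]
upright top [ 0.66118698 -0.19177246  0.16      ]
[ 0.6658637  -0.17543989  0.16      ]
```

```bash
cat >> h.py <<'E'
def state():
    s=arm.observe();return np.array(s["position"]),Ro.from_rotvec(s["ee_rot"]),s
def plan(p,yawdeg,down=True):
    """tool-frame shift and rot (deg) from the present measured pose to p with tool x at yawdeg, pointing down"""
    q,R,s=state()
    T=Ro.from_euler("z",yawdeg,degrees=True)*Ro.from_euler("x",180,degrees=True)
    print("clock",round(s["clock"],2),"pos",q.round(4),"x-dir deg",round(np.degrees(np.arctan2(*R.as_matrix()[[1,0],0])),2),"F",np.round(s["force"],1),"w",round(s["width"]*.0918,4))
    print("world d",(np.array(p)-q).round(4)," tool shift now (mm)",(R.inv().apply(np.array(p)-q)*1e3).round(1)," shift after rot (mm)",(T.inv().apply(np.array(p)-q)*1e3).round(1)," rot tool deg",np.degrees((R.inv()*T).as_rotvec()).round(2))
E
python3 - <<'E'
from h import *
q,R,s=state(); c=optics.camera_info("wrist")
print(R.inv().apply(-c["R"].T@c["t"]-q), (c["R"]@R.as_matrix()).round(3))
print(s["clock"]); print(np.degrees(-.257), s["joints"])
plan([.45,.2,.28],165.3); plan([.45,.2,.28],-14.7)
E
```

```text
[ 7.16960078e-02 -4.13109698e-05 -1.45572366e-01] [[ 0.     1.    -0.001]
 [-0.964 -0.    -0.267]
 [-0.267  0.001  0.964]]
1.5
-14.725015334862157 [ 1.08839479  0.43453211  0.02498255  1.57321405 -0.0115554   1.13403505
 -0.07506872]
clock 1.5 pos [ 0.2317 -0.5805  0.2407] x-dir deg 21.76 F [-0.3  0.5 -0.3] w 0.0916
world d [0.2183 0.7805 0.0393]  tool shift now (mm) [ 492.1 -643.9  -39.3]  shift after rot (mm) [-13.1 810.3 -39.3]  rot tool deg [  -0.     -0.   -143.54]
clock 1.5 pos [ 0.2317 -0.5805  0.2407] x-dir deg 21.76 F [-0.3  0.5 -0.3] w 0.0916
world d [0.2183 0.7805 0.0393]  tool shift now (mm) [ 492.1 -643.9  -39.3]  shift after rot (mm) [  13.1 -810.3  -39.3]  rot tool deg [-0.    0.   36.46]
```

```bash
python3 -m creep '[{"translation":[0.037,-0.0144,-0.002],"rot":[0,0,0],"jaw":0.0918},{"translation":[0.037,-0.0144,-0.002],"rot":[0,0,0],"jaw":0.0918},{"translation":[0.037,-0.0144,-0.002],"rot":[0,0,0],"jaw":0.0918},{"translation":[0.037,-0.0144,-0.002],"rot":[0,0,0],"jaw":0.0918},{"translation":[0.037,-0.0144,-0.002],"rot":[0,0,0],"jaw":0.0918},{"translation":[0.037,-0.0144,-0.002],"rot":[0,0,0],"jaw":0.0918},{"translation":[0.037,-0.0144,-0.002],"rot":[0,0,0],"jaw":0.0918},{"translation":[0.037,-0.0144,-0.002],"rot":[0,0,0],"jaw":0.0918},{"translation":[0.037,-0.0144,-0.002],"rot":[0,0,0],"jaw":0.0918},{"translation":[0.037,-0.0144,-0.002],"rot":[0,0,0],"jaw":0.0918},{"translation":[0.037,-0.0144,0],"rot":[0,0,0],"jaw":0.0918},{"translation":[0.037,-0.0144,0],"rot":[0,0,0],"jaw":0.0918}]' 30
python3 -c "
from h import *
plan([.667,-.174,.26],176); print(state()[2]['joints'])"
```

```text
clock: 2.5
position: [0.5813, -0.254, 0.2611]
ee_rot: [3.085, 0.592, 0.001]
force: [0.4, -1.2, -0.7]
width: 0.999
clock 2.5 pos [ 0.5813 -0.254   0.2611] x-dir deg 21.74 F [ 0.4 -1.2 -0.7] w 0.0917
world d [ 0.0857  0.08   -0.0011]  tool shift now (mm) [109.2 -42.5   1.1]  shift after rot (mm) [-79.9  85.8   1.1]  rot tool deg [ 4.0000e-02  3.0000e-02 -1.5426e+02]
[ 0.40209921  0.44065226 -0.11041976  1.51172273  0.05077006  1.19131613
 -0.90792652]
```

```bash
python3 -m creep '[{"translation":[0.0364,-0.0142,0],"rot":[0,0,0],"jaw":0.0918},{"translation":[0.0364,-0.0142,0],"rot":[0,0,0],"jaw":0.0918},{"translation":[0.0364,-0.0142,0],"rot":[0,0,0],"jaw":0.0918},{"translation":[0,0,0],"rot":[0,0,-7.15],"jaw":0.0918},{"translation":[0,0,0],"rot":[0,0,-7.15],"jaw":0.0918},{"translation":[0,0,0],"rot":[0,0,-7.15],"jaw":0.0918},{"translation":[0,0,0],"rot":[0,0,-7.15],"jaw":0.0918},{"translation":[0,0,0],"rot":[0,0,-7.15],"jaw":0.0918},{"translation":[0,0,0],"rot":[0,0,-7.15],"jaw":0.0918},{"translation":[0,0,0],"rot":[0,0,-7.15],"jaw":0.0918},{"translation":[0,0,0],"rot":[0,0,-7.15],"jaw":0.0918},{"translation":[0,0,0],"rot":[0,0,-7.15],"jaw":0.0918}]'
python3 -m creep '[{"translation":[0,0,0],"rot":[0,0,-7.15],"jaw":0.0918},{"translation":[0,0,0],"rot":[0,0,-7.15],"jaw":0.0918},{"translation":[0,0,0],"rot":[0,0,-7.15],"jaw":0.0918},{"translation":[0,0,0],"rot":[0,0,-7.15],"jaw":0.0918},{"translation":[0,0,0],"rot":[0,0,-7.15],"jaw":0.0918},{"translation":[0,0,0],"rot":[0,0,-7.15],"jaw":0.0918},{"translation":[0,0,0],"rot":[0,0,-7.15],"jaw":0.0918},{"translation":[0,0,0],"rot":[0,0,-7.15],"jaw":0.0918},{"translation":[0,0,0],"rot":[0,0,-7.15],"jaw":0.0918},{"translation":[0,0,0],"rot":[0,0,-7.15],"jaw":0.0918},{"translation":[0,0,0],"rot":[0,0,-7.15],"jaw":0.0918},{"translation":[0,0,0],"rot":[0,0,-7.15],"jaw":0.0918}]'
python3 - <<'E'
from h import *
import cv2,pickle
plan([.667,-.174,.26],176); print(state()[2]['joints'])
c=optics.camera_info("wrist"); im=optics.get_image("wrist"); cv2.imwrite("pics/w1.png",im[:,:,::-1]); pickle.dump(c,open("w1.pkl","wb"))
for t in ["upright","hook_zone","mouth"]: print(t,optics.pinpoint("wrist",t))
E
```

```text
clock: 3.5
position: [0.6656, -0.1755, 0.2607]
ee_rot: [-2.289, -2.152, 0.0]
force: [-1.1, 1.0, -0.0]
width: 1.0
clock: 4.5
position: [0.6656, -0.1756, 0.2607]
ee_rot: [-0.213, -3.134, 0.0]
force: [-0.3, 0.2, 0.5]
width: 1.001
clock 4.5 pos [ 0.6656 -0.1756  0.2607] x-dir deg 172.24 F [-0.3  0.2  0.5] w 0.0919
world d [ 0.0014  0.0016 -0.0007]  tool shift now (mm) [-1.1  1.8  0.7]  shift after rot (mm) [-1.3  1.7  0.7]  rot tool deg [-0.01 -0.   -3.76]
[ 0.58748494  0.62829457 -0.71526045  1.32463306  0.40778893  1.33551815
  1.30982433]
upright [{'location': [257.4, 208.9], 'score': 0.93}]
hook_zone [{'location': [257.4, 197.1], 'score': 0.58}, {'location': [253.4, 119.7], 'score': 0.18}]
mouth []
```

View pics/w1.png

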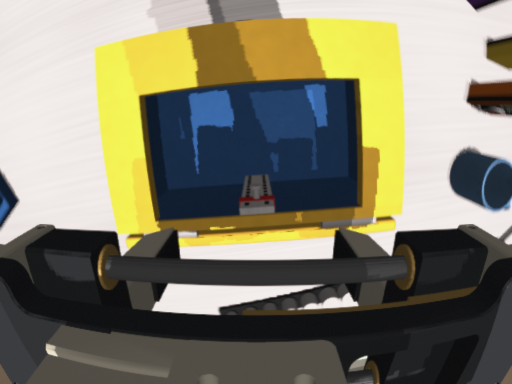

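```bash
python3 -m creep '[{"translation":[0,0,0.02],"rot":[0,0,-3.76],"jaw":0.0918},{"translation":[0,0,0.02],"rot":[0,0,0],"jaw":0.0918},{"translation":[0.01,0,0.005],"rot":[0,0,0],"jaw":0.0918},{"translation":[0,0,0],"rot":[0,0,0],"jaw":0.0918},{"translation":[0,0,0],"rot":[0,0,0],"jaw":0.0918}]'
python3 - <<'E'
from h import *
import cv2,pickle
plan([.667,-.174,.26],176)
c=optics.camera_info("wrist"); im=optics.get_image("wrist"); cv2.imwrite("pics/w2.png",im[:,:,::-1]); pickle.dump(c,open("w2.pkl","wb"))
for t in ["upright","hook_zone","mouth"]: print(t,optics.pinpoint("wrist",t))
for k in (1,2):
    i=cv2.imread(f"pics/w{k}.png"); cv2.imwrite(f"pics/w{k}z.png",cv2.resize(i[150:230,210:310],None,fx=7,fy=7,interpolation=cv2.INTER_CUBIC))
E
```

```text
clock: 5.12
position: [0.6556, -0.1748, 0.2159]
ee_rot: [-0.123, -3.139, 0.001]
force: [0.6, -0.6, -0.1]
width: 1.001
clock 5.12 pos [ 0.6556 -0.1748  0.2159] x-dir deg 175.51 F [ 0.6 -0.6 -0.1] w 0.0919
world d [0.0114 0.0008 0.0441]  tool shift now (mm) [-11.3   1.6 -44.1]  shift after rot (mm) [-11.3   1.6 -44.1]  rot tool deg [-0.02 -0.01 -0.49]
upright [{'location': [255.1, 240.4], 'score': 0.97}]
hook_zone [{'location': [257.1, 220.4], 'score': 0.6}]
mouth [{'location': [255.4, 239.4], 'score': 0.62}]
```

View pics/w2.png

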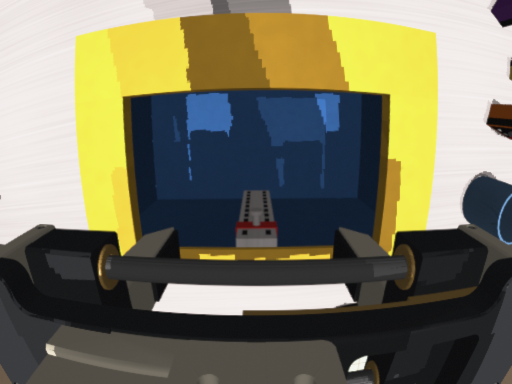

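View pics/w1z.png

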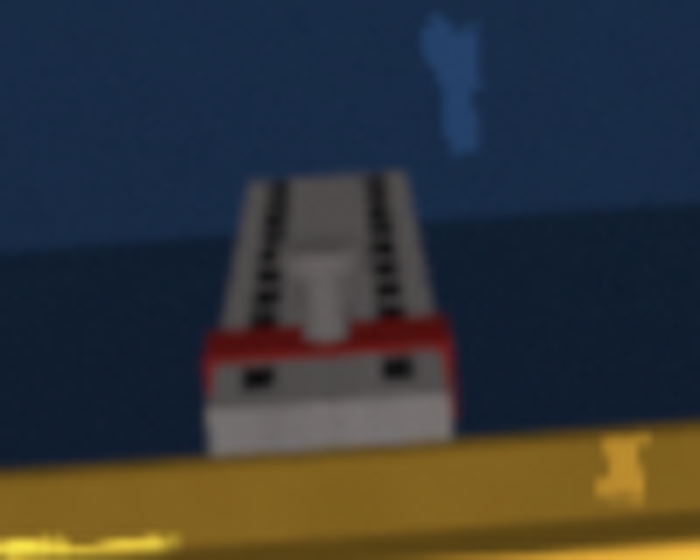

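View pics/w2z.png

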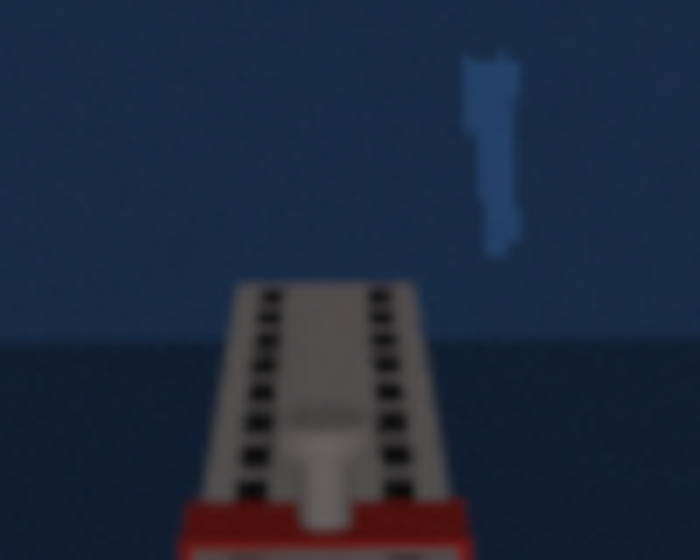

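```bash
python3 - <<'E'
import cv2
i=cv2.imread("pics/w2.png"); cv2.imwrite("pics/w2y.png",cv2.resize(i[190:260,210:310],None,fx=8,fy=8,interpolation=cv2.INTER_CUBIC))
cv2.imwrite("pics/w2x.png",cv2.resize(i[85:265,110:400],None,fx=2.7,fy=2.7,interpolation=cv2.INTER_CUBIC))
i=cv2.imread("pics/w1.png")
cv2.imwrite("pics/w1x.png",cv2.resize(i[70:235,130:375],None,fx=3.2,fy=3.2,interpolation=cv2.INTER_CUBIC))
E
```

```text
(no output)
```

View pics/w2y.png

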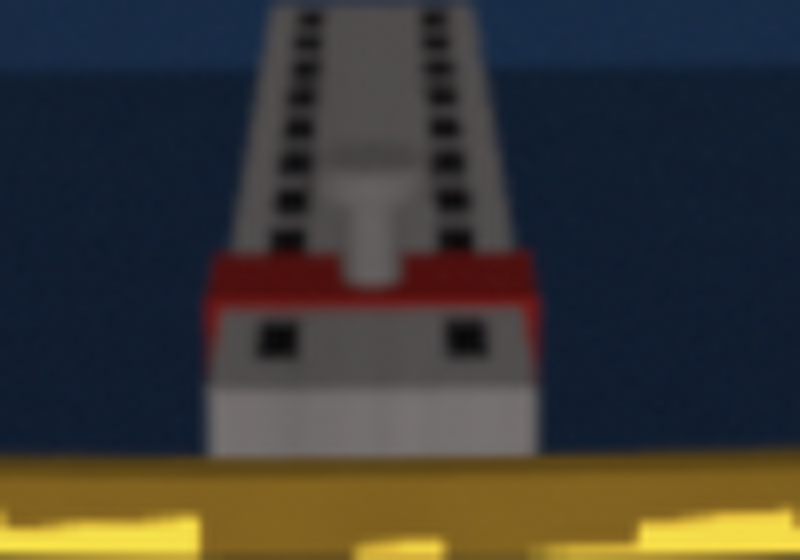

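View pics/w2x.png

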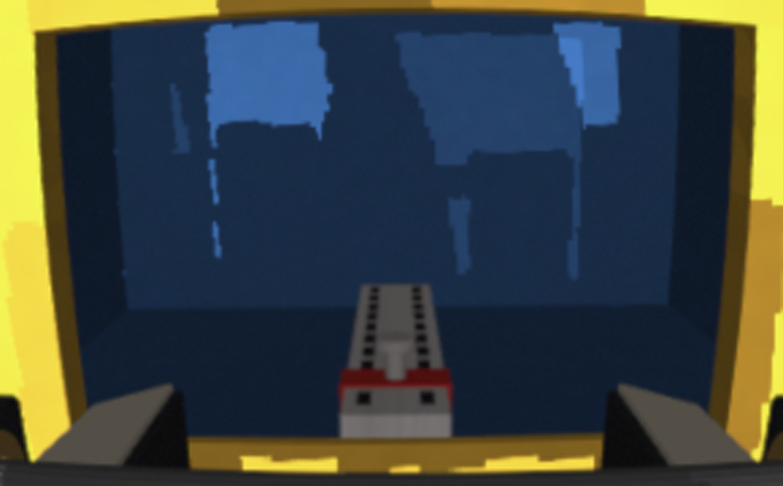

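View pics/w1x.png

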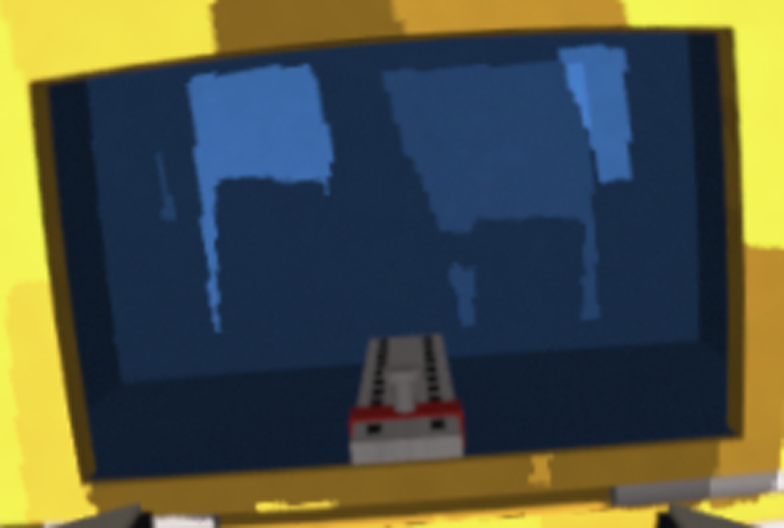

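```bash
cat >> h.py <<'E'
def wproj(c,X):
    p=np.atleast_2d(X)@c["R"].T+c["t"]; r=np.linalg.norm(p[:,:2],axis=1); th=np.arctan2(r,p[:,2]); k=c["fx"]*th/np.maximum(r,1e-9)
    return np.c_[p[:,0]*k+c["cx"],p[:,1]*k+c["cy"]]
def loc(p,l):
    c,s=np.cos(p[2]),np.sin(p[2]); return np.array([p[0]+c*l[0]-s*l[1],p[1]+s*l[0]+c*l[1],l[2]])
E
python3 - <<'E'
from h import *
import pickle
W={k:pickle.load(open(f"w{k}.pkl","rb")) for k in(1,2)}
T,F=.16,.012
obs=[(1,[0,-.015,T],[239.3,208.3]),(1,[0,.015,T],[274.7,205.7]),(1,[0,-.015,F],[245.7,176]),(1,[0,.015,F],[268.3,174.6]),
(2,[0,-.015,T],[236,238.5]),(2,[0,.015,T],[277.3,238.5]),(2,[0,-.015,F],[243.5,190.6]),(2,[0,.015,F],[269.1,190.6]),
(1,[-.105,-.09,.17],[139.4,95.9]),(1,[-.105,.09,.17],[359,78.8]),(2,[-.105,-.09,.17],[123.7,96.9]),(2,[-.105,.09,.17],[389.6,94.3])]
def f(p):
    r=[]
    for k,l,u in obs:
        l=list(l)
        if l[0]: l[1]+=p[3]
        l[2]+=p[4]
        r.append(wproj(W[k],loc(p,l))[0]-u)
    return np.ravel(r)
s=least_squares(f,[.667,-.174,-.07,0,0],loss="soft_l1"); p=s.x
print(p.round(4)); print(f(p).reshape(-1,2).round(1).tolist())
g=lambda q:f([*q,0,0]); s2=least_squares(g,[.667,-.174,-.07],loss="soft_l1");print(s2.x.round(4),g(s2.x).reshape(-1,2).round(1).tolist())
print("mouth", loc(p,[-.0505,0,.17]))
for d in range(21,42,2):
    z=T+p[4]-d*1e-3
    for k,off,sc in((1,(210,150),7),(2,(210,190),8)):
        q=[wproj(W[k],loc(p,l))[0] for l in([-.0135,0,z+.006],[-.0135,0,z-.006],[-.01,0,z+.006],[-.012,-.006,z],[-.012,.006,z],[-.00,0,z+.003])]
        print(d,k,((np.array(q)-off)*sc).round().astype(int).tolist())
E
```

```text
[ 6.695e-01 -1.755e-01 -6.530e-02  9.000e-04  4.000e-04]
[[0.4, 0.2], [-0.4, 0.5], [-0.1, -0.2], [-0.4, -0.3], [0.2, 0.1], [-0.2, -0.4], [0.6, -0.2], [-0.1, -0.5], [0.3, -0.6], [0.9, 0.3], [-0.7, 0.7], [-0.3, -0.0]]
[ 0.6696 -0.1753 -0.0687] [[0.6, 0.0], [-0.2, 0.4], [0.1, -0.3], [-0.3, -0.3], [0.5, -0.2], [-0.0, -0.5], [0.8, -0.3], [-0.0, -0.5], [0.1, -0.8], [0.3, 0.8], [-1.0, 0.4], [-1.1, 0.5]]
mouth [ 0.61914734 -0.17217826  0.17      ]
21 1 [[321, 267], [321, 246], [323, 293], [277, 271], [368, 265], [329, 361]]
21 2 [[371, 196], [371, 158], [372, 230], [311, 192], [433, 190], [373, 316]]
23 1 [[321, 264], [321, 243], [323, 290], [277, 267], [367, 261], [328, 357]]
23 2 [[371, 189], [371, 152], [372, 224], [311, 185], [432, 184], [373, 309]]
25 1 [[321, 260], [321, 240], [323, 286], [277, 264], [367, 258], [328, 353]]
25 2 [[371, 183], [371, 146], [372, 217], [312, 179], [432, 178], [373, 301]]
27 1 [[321, 257], [322, 237], [323, 282], [278, 260], [367, 254], [328, 349]]
27 2 [[371, 177], [371, 141], [372, 210], [312, 173], [431, 172], [373, 294]]
29 1 [[321, 253], [322, 234], [3
[... 359 characters left out ...]
3 2 [[371, 158], [371, 124], [372, 191], [313, 155], [430, 154], [373, 274]]
35 1 [[321, 243], [322, 224], [323, 268], [279, 247], [366, 241], [328, 333]]
35 2 [[371, 152], [371, 118], [372, 185], [314, 149], [429, 148], [373, 267]]
37 1 [[321, 240], [322, 221], [323, 265], [279, 244], [365, 238], [328, 330]]
37 2 [[371, 146], [371, 113], [372, 179], [314, 144], [429, 142], [373, 261]]
39 1 [[322, 237], [322, 219], [323, 262], [280, 241], [365, 235], [328, 326]]
39 2 [[371, 141], [371, 108], [372, 173], [315, 138], [428, 137], [373, 254]]
41 1 [[322, 234], [322, 216], [323, 258], [280, 238], [365, 232], [328, 322]]
41 2 [[371, 135], [371, 103], [372, 167], [315, 133], [428, 131], [373, 248]]
```

```bash
python3 - <<'E'
import cv2,numpy as np
i=cv2.imread("pics/w2.png")[195:235,235:280].astype(float)
g=np.clip((i-40)*2.2,0,255).astype(np.uint8)
cv2.imwrite("pics/w2h.png",cv2.resize(g,None,fx=14,fy=14,interpolation=cv2.INTER_CUBIC))
E
```

```text
(no output)
```

View pics/w2h.png

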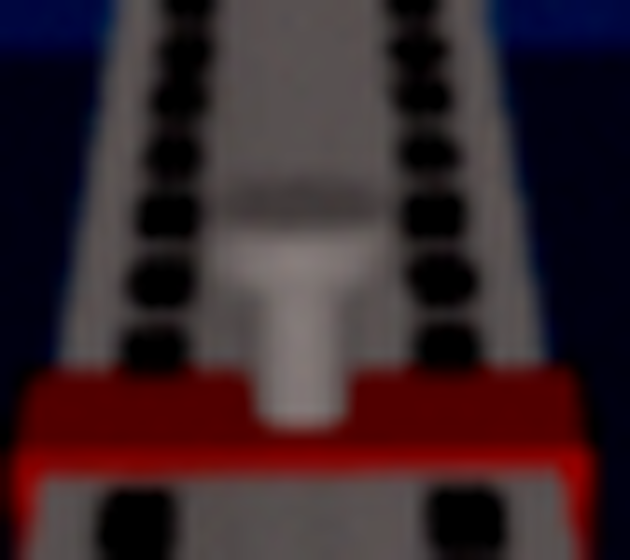

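```bash
python3 -m creep '[{"translation":[0.015,0.036,-0.02],"rot":[0,0,0],"jaw":0.0918},{"translation":[0.015,0.036,-0.01],"rot":[0,0,0],"jaw":0.0918},{"translation":[0.015,0.036,-0.01],"rot":[0,0,0],"jaw":0.0918},{"translation":[0.015,0.036,0],"rot":[0,0,0],"jaw":0.0918},{"translation":[0.015,0.036,0],"rot":[0,0,0],"jaw":0.0918},{"translation":[0.015,0.036,0],"rot":[0,0,0],"jaw":0.0918},{"translation":[0.015,0.036,0],"rot":[0,0,0],"jaw":0.0918},{"translation":[0.015,0.036,0],"rot":[0,0,0],"jaw":0.0918},{"translation":[0.015,0.036,0],"rot":[0,0,0],"jaw":0.0918},{"translation":[0.015,0.036,0],"rot":[0,0,0],"jaw":0.0918},{"translation":[0.015,0.036,0],"rot":[0,0,0],"jaw":0.0918},{"translation":[0.015,0.036,0],"rot":[0,0,0],"jaw":0.0918}]'
python3 -m creep '[{"translation":[0,0,0],"rot":[0,0,5.1],"jaw":0.0918},{"translation":[0,0,0],"rot":[0,0,5.1],"jaw":0.0918},{"translation":[0,0,0],"rot":[0,0,0],"jaw":0.0918},{"translation":[0,0,0],"rot":[0,0,0],"jaw":0.0918}]'
cat > snap.py <<'E'
from h import *
import cv2,pickle,sys
n=sys.argv[1]
plan([.509,.269,.25],165.3)
c=optics.camera_info("wrist"); im=optics.get_image("wrist"); cv2.imwrite(f"pics/{n}.png",im[:,:,::-1]); pickle.dump(c,open(f"{n}.pkl","wb"))
E
python3 snap.py w3
python3 -c "
from h import *
print(state()[2]['joints'],optics.pinpoint('wrist','meter_centre'))"
```

```text
clock: 6.32
position: [0.509, 0.27, 0.2556]
ee_rot: [0.12, 3.138, 0.001]
force: [0.3, 0.2, -0.5]
width: 0.996
clock: 6.65
position: [0.5098, 0.2682, 0.2552]
ee_rot: [0.394, 3.116, 0.0]
force: [0.8, 0.2, -0.4]
width: 0.999
clock 6.65 pos [0.5098 0.2682 0.2552] x-dir deg 165.6 F [ 0.8  0.2 -0.4] w 0.0917
world d [-0.0008  0.0008 -0.0052]  tool shift now (mm) [1.  0.6 5.2]  shift after rot (mm) [1.  0.6 5.2]  rot tool deg [0.02 0.06 0.3 ]
[-0.02604307  0.45810104 -0.78823593  1.62914195  0.34405407  1.19822947
  0.42982484] [{'location': [255.2, 174.5], 'score': 0.91}, {'location': [207.1, 93.3], 'score': 0.85}, {'location': [228.8, 250.6], 'score': 0.8}]
```

View pics/w3.png

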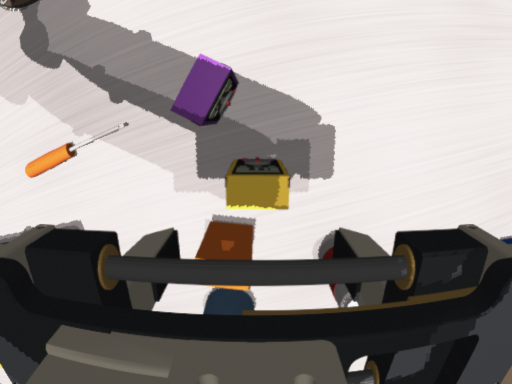

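```bash
python3 - <<'E'
import cv2
i=cv2.imread("pics/w3.png"); cv2.imwrite("pics/w3z.png",cv2.resize(i[145:225,190:330],None,fx=5.5,fy=5.5,interpolation=cv2.INTER_CUBIC))
E
```

```text
(no output)
```

View pics/w3z.png

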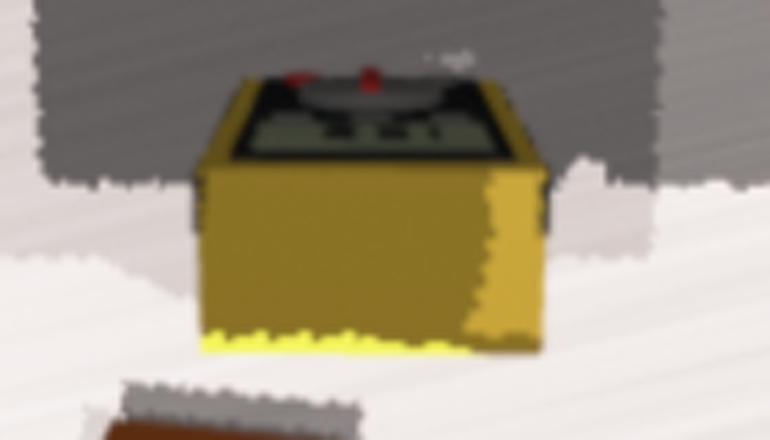

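```bash
python3 - <<'E'
from h import *
import pickle
c=pickle.load(open("w3.pkl","rb"));a,b=.017,.031
obs=[([-a,-b,.118],[226.3,174.6]),([-a,b,.118],[289.1,174.6]),([a,-b,.118],[226.5,208.6]),([a,b,.118],[288.1,208.6])]
f=lambda p:np.ravel([wproj(c,loc(p,l))[0]-u for l,u in obs])
s=least_squares(f,[.509,.269,-.25]);print(s.x,np.degrees(s.x[2]),f(s.x).round(1))
plan([s.x[0],s.x[1],.15],180+np.degrees(s.x[2]))
E
```

```text
[ 0.5096098   0.26958328 -0.25353131] -14.526273942549764 [-0.7  0.2  0.4  0.4 -0.1 -0.3  0.4 -0.2]
clock 6.75 pos [0.5099 0.2675 0.255 ] x-dir deg 165.56 F [-0.  -0.2 -0.3] w 0.0916
world d [-0.0003  0.002  -0.105 ]  tool shift now (mm) [  0.8   1.9 105. ]  shift after rot (mm) [  0.8   1.9 105. ]  rot tool deg [0.   0.03 0.08]
```

```bash
python3 - <<'E'
from h import *
p=[.5096,.2696,-.2535]
for n,px in(("scene",[370,237]),("side",[144,285])):
    X=atz(n,px,0); d=X[:2]-p[:2]; c,s=np.cos(p[2]),np.sin(p[2]); print(n,X, "in meter frame",c*d[0]+s*d[1],-s*d[0]+c*d[1])
E
```

```text
scene [ 6.51982074e-01  3.49484395e-01 -1.11022302e-16] in meter frame 0.1177971276655502 0.11303985292870147
side [0.64804829 0.35517799 0.        ] in meter frame 0.11256115195159909 0.11756491654575499
```

```bash
python3 -m creep '[{"translation":[0.0008,0.0019,0.03],"rot":[0,0,0],"jaw":0.0918},{"translation":[0,0,0.03],"rot":[0,0,0],"jaw":0.0918},{"translation":[0,0,0.03],"rot":[0,0,0],"jaw":0.0918},{"translation":[0,0,0.02],"rot":[0,0,0],"jaw":0.0918},{"translation":[0,0,0.02],"rot":[0,0,0],"jaw":0.0918},{"translation":[0,0,0.02],"rot":[0,0,0],"jaw":0.0918},{"translation":[0,0,0.007],"rot":[0,0,0],"jaw":0.0918},{"translation":[0,0,0],"rot":[0,0,0],"jaw":0.0918},{"translation":[0,0,0],"rot":[0,0,0],"jaw":0.0918}]'
python3 -c "
from h import *
plan([.5096,.2696,.098],165.47)"
```

```text
clock: 7.5
position: [0.5095, 0.2699, 0.0982]
ee_rot: [-0.397, -3.116, -0.0]
force: [0.5, -0.3, 0.0]
width: 1.004
clock 7.5 pos [0.5095 0.2699 0.0982] x-dir deg 165.48 F [ 0.5 -0.3  0. ] w 0.0922
world d [ 0.0001 -0.0003 -0.0002]  tool shift now (mm) [-0.2 -0.3  0.2]  shift after rot (mm) [-0.2 -0.3  0.2]  rot tool deg [ 0.01 -0.01  0.01]
```

```bash
python3 -m creep '[{"translation":[0,0,0],"rot":[0,0,0],"jaw":0.066},{"translation":[0,0,0],"rot":[0,0,0],"jaw":0.066},{"translation":[0,0,0],"rot":[0,0,0],"jaw":0.06},{"translation":[0,0,0],"rot":[0,0,0],"jaw":0.055},{"translation":[0,0,0],"rot":[0,0,0],"jaw":0.055},{"translation":[0,0,0],"rot":[0,0,0],"jaw":0.055},{"translation":[0,0,0],"rot":[0,0,0],"jaw":0.055},{"translation":[0,0,0],"rot":[0,0,0],"jaw":0.055}]' 28
python3 -c "
from h import *
plan([.5096,.2696,.098],165.47)"
```

```text
clock: 8.17
position: [0.5093, 0.27, 0.0981]
ee_rot: [0.397, 3.116, 0.0]
force: [-0.7, -0.4, 5.5]
width: 0.677
clock 8.17 pos [0.5093 0.27   0.0981] x-dir deg 165.46 F [-0.7 -0.4  5.5] w 0.0622
world d [ 0.0003 -0.0004 -0.0001]  tool shift now (mm) [-0.3 -0.3  0.1]  shift after rot (mm) [-0.3 -0.3  0.1]  rot tool deg [ 0.    0.03 -0.01]
```

```bash
python3 -m creep '[{"translation":[0,0,-0.005],"rot":[0,0,0],"jaw":0.055},{"translation":[0,0,-0.015],"rot":[0,0,0],"jaw":0.055},{"translation":[0,0,-0.025],"rot":[0,0,0],"jaw":0.055},{"translation":[0,0,-0.03],"rot":[0,0,0],"jaw":0.055},{"translation":[0,0,-0.03],"rot":[0,0,0],"jaw":0.055},{"translation":[0,0,-0.03],"rot":[0,0,0],"jaw":0.055},{"translation":[0,0,-0.03],"rot":[0,0,0],"jaw":0.055},{"translation":[0,0,-0.03],"rot":[0,0,0],"jaw":0.055},{"translation":[0,0,-0.02],"rot":[0,0,0],"jaw":0.055},{"translation":[0,0,-0.01],"rot":[0,0,0],"jaw":0.055},{"translation":[0,0,0],"rot":[0,0,0],"jaw":0.055},{"translation":[0,0,0],"rot":[0,0,0],"jaw":0.055}]'
python3 snap.py w4
python3 - <<'E'
from h import *
import cv2
im=optics.get_image("side"); cv2.imwrite("pics/s1.png",im[:,:,::-1])
plan([.612,-.175,.32],180-np.degrees(.067))
E
```

```text
clock: 9.17
position: [0.5089, 0.2697, 0.3218]
ee_rot: [-0.397, -3.116, 0.001]
force: [0.2, -0.5, -3.4]
width: 0.672
clock 9.17 pos [0.5089 0.2697 0.3218] x-dir deg 165.47 F [ 0.2 -0.5 -3.4] w 0.0617
world d [ 0.0001 -0.0007 -0.0718]  tool shift now (mm) [-0.3 -0.6 71.8]  shift after rot (mm) [-0.3 -0.6 71.8]  rot tool deg [-0.05 -0.03  0.17]
clock 9.27 pos [0.5086 0.2692 0.3208] x-dir deg 165.47 F [ 0.3 -0.3 -3.5] w 0.0621
world d [ 0.1034 -0.4442 -0.0008]  tool shift now (mm) [-211.6 -404.1    1.3]  shift after rot (mm) [-132.9 -436.3    0.8]  rot tool deg [ -0.12  -0.13 -10.69]
```

View pics/w4.png

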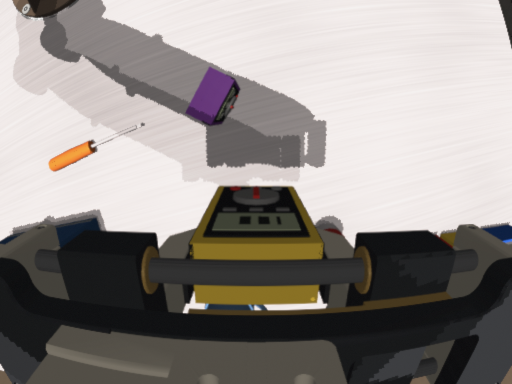

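View pics/s1.png

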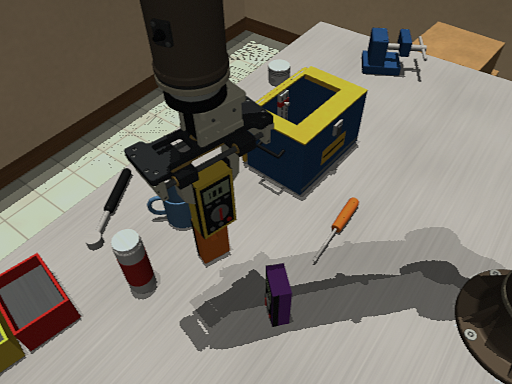

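```bash
python3 -m creep '[{"translation":[0,0,0],"rot":[0,0,-3.7],"jaw":0.055},{"translation":[0,0,0],"rot":[0,0,-7],"jaw":0.055},{"translation":[-0.0124,-0.036,0],"rot":[0,0,0],"jaw":0.055},{"translation":[-0.0124,-0.036,0],"rot":[0,0,0],"jaw":0.055},{"translation":[-0.0124,-0.036,0],"rot":[0,0,0],"jaw":0.055},{"translation":[-0.0124,-0.036,0],"rot":[0,0,0],"jaw":0.055},{"translation":[-0.0124,-0.036,0],"rot":[0,0,0],"jaw":0.055},{"translation":[-0.0124,-0.036,0],"rot":[0,0,0],"jaw":0.055},{"translation":[-0.0124,-0.036,0],"rot":[0,0,0],"jaw":0.055},{"translation":[-0.0124,-0.036,0],"rot":[0,0,0],"jaw":0.055},{"translation":[-0.0124,-0.036,0],"rot":[0,0,0],"jaw":0.055},{"translation":[-0.0124,-0.036,0],"rot":[0,0,0],"jaw":0.055}]'
python3 -m creep '[{"translation":[-0.0124,-0.036,0],"rot":[0,0,0],"jaw":0.055},{"translation":[-0.0124,-0.025,0],"rot":[0,0,0],"jaw":0.055},{"translation":[0,-0.012,0],"rot":[0,0,0],"jaw":0.055},{"translation":[0,0,0],"rot":[0,0,0],"jaw":0.055},{"translation":[0,0,0],"rot":[0,0,0],"jaw":0.055},{"translation":[0,0,0],"rot":[0,0,0],"jaw":0.055}]'
python3 - <<'E'
from h import *
import cv2
plan([.6286,-.1728,.32],180-np.degrees(.067))
print(state()[2]['joints'],state()[2]['ft_torque'])
for n in("side","scene"):
    im=optics.get_image(n); cv2.imwrite(f"pics/{n}2.png",im[:,:,::-1])
E
```

```text
clock: 10.27
position: [0.6083, -0.0997, 0.3209]
ee_rot: [-0.105, -3.137, -0.0]
force: [1.3, 0.2, -2.7]
width: 0.672
clock: 10.77
position: [0.6282, -0.1702, 0.3219]
ee_rot: [-0.102, -3.139, -0.002]
force: [-1.2, -0.5, -2.6]
width: 0.675
clock 10.77 pos [ 0.6282 -0.1702  0.3219] x-dir deg 176.28 F [-1.2 -0.5 -2.6] w 0.062
world d [ 0.0004 -0.0026 -0.0019]  tool shift now (mm) [-0.5 -2.6  1.9]  shift after rot (mm) [-0.5 -2.6  1.9]  rot tool deg [ 0.07 -0.08  0.12]
[ 0.628384    0.53331179 -0.74098094  1.33072852  0.35354475  1.41175083
  1.40810968] [ 0.12325906 -0.15782197  0.00522731]
```

View pics/side2.png

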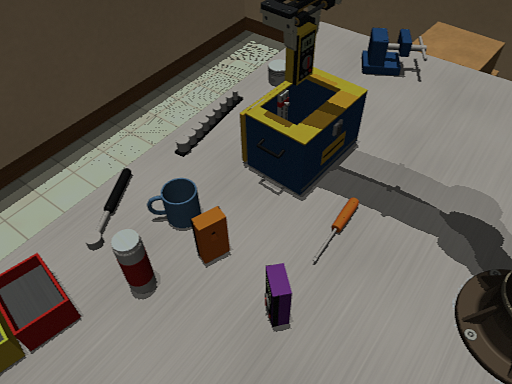

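View pics/scene2.png

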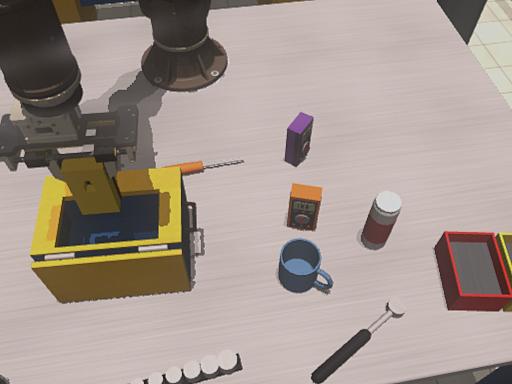

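```bash
python3 -m creep '[{"translation":[0,-0.0026,0.01],"rot":[0,0,0.1],"jaw":0.055},{"translation":[0,0,0.02],"rot":[0,0,0],"jaw":0.055},{"translation":[0,0,0.02],"rot":[0,0,0],"jaw":0.055},{"translation":[0,0,0.02],"rot":[0,0,0],"jaw":0.055},{"translation":[0,0,0.02],"rot":[0,0,0],"jaw":0.055},{"translation":[0,0,0.01],"rot":[0,0,0],"jaw":0.055},{"translation":[0,0,0],"rot":[0,0,0],"jaw":0.055},{"translation":[0,0,0],"rot":[0,0,0],"jaw":0.055},{"translation":[0,0,0],"rot":[0,0,0],"jaw":0.055}]'
python3 snap.py w5
python3 - <<'E'
from h import *
plan([.6286,-.1728,.1585],180-np.degrees(.067))
print(state()[2]['ft_torque'])
E
```

```text
clock: 11.62
position: [0.6292, -0.1743, 0.224]
ee_rot: [0.107, 3.138, -0.0]
force: [0.2, 0.6, -2.8]
width: 0.673
clock 11.62 pos [ 0.6292 -0.1743  0.224 ] x-dir deg 176.08 F [ 0.2  0.6 -2.8] w 0.0618
world d [-0.1202  0.4433  0.026 ]  tool shift now (mm) [150.1 434.1 -26.3]  shift after rot (mm) [228.8 398.3 -26. ]  rot tool deg [1.000e-02 1.100e-01 1.078e+01]
clock 11.67 pos [ 0.6293 -0.1744  0.2242] x-dir deg 176.07 F [-0.   0.5 -3. ] w 0.0618
world d [-0.0007  0.0016 -0.0657]  tool shift now (mm) [ 1.   1.5 65.7]  shift after rot (mm) [ 0.8  1.5 65.7]  rot tool deg [-0.01  0.13 -0.09]
[ 0.09673293 -0.22712836  0.02236231]
```

View pics/w5.png

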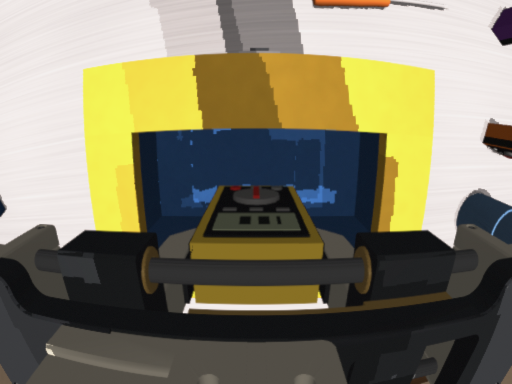

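```bash
python3 -m creep '[{"translation":[0,0.0015,0.015],"rot":[0,0,0],"jaw":0.055},{"translation":[0,0,0.02],"rot":[0,0,0],"jaw":0.055},{"translation":[0,0,0.02],"rot":[0,0,0],"jaw":0.055},{"translation":[0,0,0.0105],"rot":[0,0,0],"jaw":0.055},{"translation":[0,0,0],"rot":[0,0,0],"jaw":0.055},{"translation":[0,0,0],"rot":[0,0,0],"jaw":0.055},{"translation":[0,0,0],"rot":[0,0,0],"jaw":0.055}]'
python3 - <<'E'
from h import *
import cv2
for i in range(2): plan([.6286,-.1728,.1585],180-np.degrees(.067)); im=optics.get_image("side")
cv2.imwrite("pics/side3.png",cv2.resize(im[20:180,220:400,::-1],None,fx=3.5,fy=3.5))
s=state()[2]; print(s['ft_torque'])
E
```

```text
clock: 12.25
position: [0.6296, -0.173, 0.1589]
ee_rot: [0.108, 3.137, -0.0]
force: [0.5, 0.0, -2.7]
width: 0.674
clock 12.25 pos [ 0.6296 -0.173   0.1589] x-dir deg 176.07 F [ 0.5  0.  -2.7] w 0.0619
world d [-0.001   0.0002 -0.0004]  tool shift now (mm) [1.  0.2 0.4]  shift after rot (mm) [1.  0.2 0.4]  rot tool deg [-0.01  0.13 -0.09]
clock 12.3 pos [ 0.6296 -0.173   0.159 ] x-dir deg 176.07 F [ 0.6  1.  -3.5] w 0.062
world d [-0.001   0.0002 -0.0005]  tool shift now (mm) [1.  0.2 0.4]  shift after rot (mm) [1.  0.2 0.5]  rot tool deg [-0.01  0.14 -0.09]
[ 0.06822094 -0.14334892 -0.05325616]
```

View pics/side3.png

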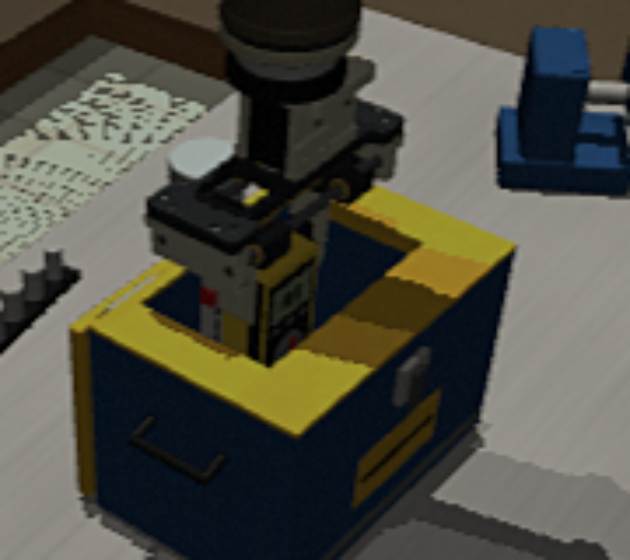

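```bash
python3 -m creep '[{"translation":[-0.003,0,0],"rot":[0,0,0],"jaw":0.055},{"translation":[-0.003,0,0],"rot":[0,0,0],"jaw":0.055},{"translation":[-0.002,0,0],"rot":[0,0,0],"jaw":0.055},{"translation":[0,0,0],"rot":[0,0,0],"jaw":0.055},{"translation":[0,0,0],"rot":[0,0,0],"jaw":0.055}]'
python3 -m creep '[{"translation":[-0.001,0,0],"rot":[0,0,0],"jaw":0.055},{"translation":[0,0,0],"rot":[0,0,0],"jaw":0.055}]'
python3 -m creep '[{"translation":[-0.001,0,0],"rot":[0,0,0],"jaw":0.055},{"translation":[0,0,0],"rot":[0,0,0],"jaw":0.055}]'
```

```text
clock: 12.77
position: [0.6367, -0.1736, 0.1572]
ee_rot: [-0.108, -3.14, -0.0]
force: [-0.3, 0.2, -2.4]
width: 0.673
clock: 12.93
position: [0.6376, -0.1737, 0.1572]
ee_rot: [-0.108, -3.14, 0.0]
force: [-0.1, 0.8, -3.2]
width: 0.671
clock: 13.1
position: [0.6387, -0.1738, 0.1572]
ee_rot: [0.108, 3.14, -0.0]
force: [0.1, 0.3, -2.6]
width: 0.673
```

```bash
python3 -m creep '[{"translation":[-0.001,0,0],"rot":[0,0,0],"jaw":0.055},{"translation":[0,0,0],"rot":[0,0,0],"jaw":0.055}]'
python3 -c "
from h import *
plan([.6286,-.1728,.1585],180-np.degrees(.067))"
```

```text
clock: 13.27
position: [0.6397, -0.1739, 0.1572]
ee_rot: [0.108, 3.14, -0.0]
force: [0.8, 0.5, -2.4]
width: 0.674
clock 13.27 pos [ 0.6397 -0.1739  0.1572] x-dir deg 176.07 F [ 0.8  0.5 -2.4] w 0.0619
world d [-0.0111  0.0011  0.0013]  tool shift now (mm) [11.1  0.3 -1.3]  shift after rot (mm) [11.1  0.4 -1.3]  rot tool deg [-0.    0.01 -0.09]
```

```bash
python3 -m creep '[{"translation":[0,0.0003,-0.0013],"rot":[0,0,0],"jaw":0.055},{"translation":[0,0,0],"rot":[0,0,0],"jaw":0.055},{"translation":[-0.001,0,0],"rot":[0,0,0],"jaw":0.055},{"translation":[0,0,0],"rot":[0,0,0],"jaw":0.055}]'
python3 -m creep '[{"translation":[-0.001,0,0],"rot":[0,0,0],"jaw":0.055},{"translation":[0,0,0],"rot":[0,0,0],"jaw":0.055}]'
```

```text
clock: 13.6
position: [0.6407, -0.1737, 0.1586]
ee_rot: [0.108, 3.14, -0.0]
force: [-0.1, -0.2, -2.9]
width: 0.672
clock: 13.77
position: [0.6417, -0.1737, 0.1585]
ee_rot: [0.108, 3.14, 0.0]
force: [-1.2, -0.2, -3.4]
width: 0.673
```

```bash
python3 -m creep '[{"translation":[-0.0007,0,0],"rot":[0,0,0],"jaw":0.055},{"translation":[0,0,0],"rot":[0,0,0],"jaw":0.055}]'
```

```text
clock: 13.93
position: [0.6424, -0.1738, 0.1585]
ee_rot: [0.108, 3.14, 0.0]
force: [0.2, 0.1, -3.3]
width: 0.673
```

```bash
python3 -m creep '[{"translation":[-0.0008,0,0],"rot":[0,0,0],"jaw":0.055},{"translation":[0,0,0],"rot":[0,0,0],"jaw":0.055}]'
```

```text
clock: 14.1
position: [0.6432, -0.1738, 0.1586]
ee_rot: [0.108, 3.14, -0.0]
force: [-0.3, -0.3, -3.3]
width: 0.676
```

```bash
python3 -m creep '[{"translation":[-0.0008,0,0],"rot":[0,0,0],"jaw":0.055},{"translation":[0,0,0],"rot":[0,0,0],"jaw":0.055}]'
```

```text
clock: 14.27
position: [0.644, -0.1739, 0.1586]
ee_rot: [0.108, 3.14, -0.0]
force: [0.8, -0.7, -3.6]
width: 0.677
```

```bash
python3 -m creep '[{"translation":[-0.0008,0,0],"rot":[0,0,0],"jaw":0.055},{"translation":[0,0,0],"rot":[0,0,0],"jaw":0.055}]'
```

```text
clock: 14.43
position: [0.6448, -0.1739, 0.1586]
ee_rot: [0.108, 3.14, -0.0]
force: [0.0, -2.0, -2.4]
width: 0.678
```

```bash
python3 -m creep '[{"translation":[-0.0008,0,0],"rot":[0,0,0],"jaw":0.055},{"translation":[0,0,0],"rot":[0,0,0],"jaw":0.055}]'
```

```text
clock: 14.6
position: [0.6456, -0.174, 0.1586]
ee_rot: [0.108, 3.14, -0.0]
force: [-0.1, 0.6, -3.6]
width: 0.676
```

```bash
python3 -m creep '[{"translation":[-0.0008,0,0],"rot":[0,0,0],"jaw":0.055},{"translation":[0,0,0],"rot":[0,0,0],"jaw":0.055}]'
```

```text
clock: 14.77
position: [0.6464, -0.174, 0.1586]
ee_rot: [0.108, 3.14, -0.0]
force: [-0.5, -0.1, -3.1]
width: 0.672
```

```bash
python3 -m creep '[{"translation":[-0.0008,0,0],"rot":[0,0,0],"jaw":0.055},{"translation":[0,0,0],"rot":[0,0,0],"jaw":0.055}]'
```

```text
clock: 14.93
position: [0.6472, -0.1741, 0.1585]
ee_rot: [0.108, 3.14, -0.0]
force: [-0.1, -0.2, -2.8]
width: 0.672
```

```bash
python3 -m creep '[{"translation":[-0.0008,0,0],"rot":[0,0,0],"jaw":0.055},{"translation":[0,0,0],"rot":[0,0,0],"jaw":0.055}]'
```

```text
clock: 15.1
position: [0.648, -0.1741, 0.1585]
ee_rot: [0.108, 3.14, -0.0]
force: [0.5, 0.4, -2.8]
width: 0.677
```

```bash
python3 -m creep '[{"translation":[-0.0008,0,0],"rot":[0,0,0],"jaw":0.055},{"translation":[0,0,0],"rot":[0,0,0],"jaw":0.055}]'
```

```text
clock: 15.27
position: [0.6488, -0.1742, 0.1585]
ee_rot: [0.108, 3.14, -0.0]
force: [-0.3, 0.7, -2.5]
width: 0.674
```

```bash
python3 -m creep '[{"translation":[-0.0005,0,0],"rot":[0,0,0],"jaw":0.055},{"translation":[0,0,0],"rot":[0,0,0],"jaw":0.055}]'
```

```text
clock: 15.43
position: [0.6492, -0.1742, 0.1586]
ee_rot: [0.108, 3.14, -0.0]
force: [-1.0, -0.3, -3.8]
width: 0.671
```

```bash
python3 -m creep '[{"translation":[-0.0005,0,0],"rot":[0,0,0],"jaw":0.055},{"translation":[0,0,0],"rot":[0,0,0],"jaw":0.055}]'
```

```text
clock: 15.6
position: [0.6497, -0.1743, 0.1586]
ee_rot: [0.108, 3.14, -0.0]
force: [-0.6, 0.3, -2.9]
width: 0.676
```

```bash
python3 - <<'E'
from h import *
import cv2
plan([.6286,-.1728,.1585],180-np.degrees(.067))
for n in("side","scene"):
    im=optics.get_image(n); a=im[40:140,240:360] if n=="side" else im[140:300,20:220]
    cv2.imwrite(f"pics/{n}4.png",cv2.resize(a[:,:,::-1],None,fx=5 if n=="side" else 3.5,fy=5 if n=="side" else 3.5,interpolation=cv2.INTER_CUBIC))
E
```

```text
clock 15.6 pos [ 0.6497 -0.1743  0.1586] x-dir deg 176.06 F [-0.6  0.3 -2.9] w 0.0621
world d [-0.0211  0.0015 -0.0001]  tool shift now (mm) [21.2  0.1  0.1]  shift after rot (mm) [21.2  0.1  0.1]  rot tool deg [-0.    0.01 -0.1 ]
```

View pics/side4.png

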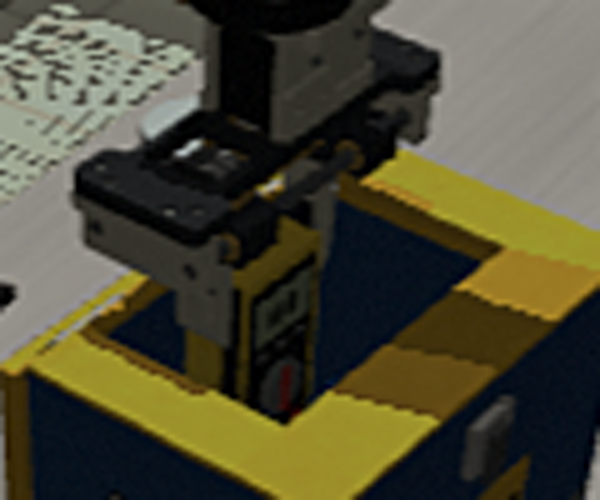

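View pics/scene4.png

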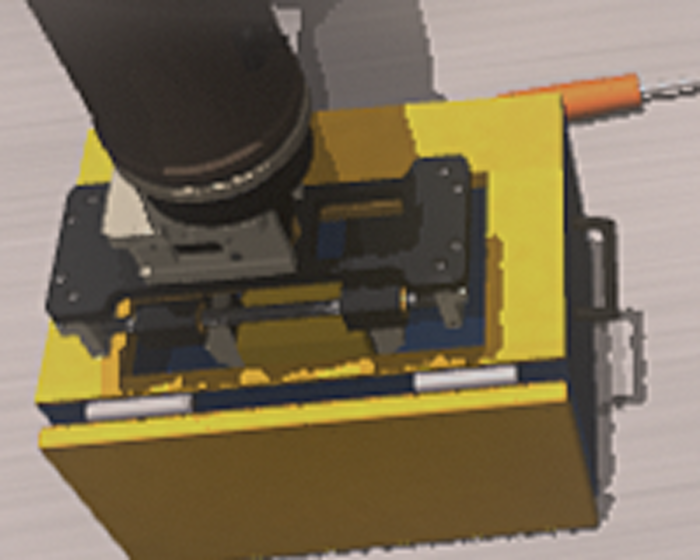

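```bash
python3 -m creep '[{"translation":[0,0,0.001],"rot":[0,0,0],"jaw":0.055},{"translation":[0,0,0.001],"rot":[0,0,0],"jaw":0.055},{"translation":[0,0,0.001],"rot":[0,0,0],"jaw":0.055},{"translation":[0,0,0],"rot":[0,0,0],"jaw":0.055}]'
```

```text
clock: 16.03
position: [0.6495, -0.1743, 0.1552]
ee_rot: [-0.108, -3.139, -0.0]
force: [0.3, -0.9, -3.0]
width: 0.673
```

```bash
python3 -m creep '[{"translation":[0,0,0.001],"rot":[0,0,0],"jaw":0.055},{"translation":[0,0,0.001],"rot":[0,0,0],"jaw":0.055},{"translation":[0,0,0.001],"rot":[0,0,0],"jaw":0.055},{"translation":[0,0,0],"rot":[0,0,0],"jaw":0.055}]'
```

```text
clock: 16.37
position: [0.6495, -0.1743, 0.1523]
ee_rot: [-0.108, -3.139, 0.0]
force: [0.9, 1.7, -3.4]
width: 0.674
```

```bash
python3 -m creep '[{"translation":[0,0,0.001],"rot":[0,0,0],"jaw":0.055},{"translation":[0,0,0.001],"rot":[0,0,0],"jaw":0.055},{"translation":[0,0,0.001],"rot":[0,0,0],"jaw":0.055},{"translation":[0,0,0],"rot":[0,0,0],"jaw":0.055}]'
```

```text
clock: 16.7
position: [0.6495, -0.1743, 0.1493]
ee_rot: [-0.108, -3.139, -0.0]
force: [0.1, -0.0, -2.8]
width: 0.674
```

```bash
python3 -m creep '[{"translation":[0,0,0.001],"rot":[0,0,0],"jaw":0.055},{"translation":[0,0,0.001],"rot":[0,0,0],"jaw":0.055},{"translation":[0,0,0.001],"rot":[0,0,0],"jaw":0.055},{"translation":[0,0,0],"rot":[0,0,0],"jaw":0.055}]'
```

```text
clock: 17.03
position: [0.6495, -0.1743, 0.1462]
ee_rot: [-0.108, -3.139, 0.0]
force: [-0.0, 0.6, -3.5]
width: 0.675
```

```bash
python3 -m creep '[{"translation":[0,0,0.001],"rot":[0,0,0],"jaw":0.055},{"translation":[0,0,0],"rot":[0,0,0],"jaw":0.055}]'
```

```text
clock: 17.2
position: [0.6496, -0.1743, 0.1454]
ee_rot: [-0.108, -3.14, 0.0]
force: [0.5, 0.0, -2.2]
width: 0.672
```

```bash
python3 -m creep '[{"translation":[0,0,0.0007],"rot":[0,0,0],"jaw":0.055},{"translation":[0,0,0],"rot":[0,0,0],"jaw":0.055}]'
```

```text
clock: 17.37
position: [0.6496, -0.1743, 0.1448]
ee_rot: [-0.108, -3.14, 0.0]
force: [-1.0, -0.3, -3.4]
width: 0.675
```

```bash
python3 -m creep '[{"translation":[0,0,0.0007],"rot":[0,0,0],"jaw":0.055},{"translation":[0,0,0],"rot":[0,0,0],"jaw":0.055}]'
```

```text
clock: 17.53
position: [0.6496, -0.1743, 0.144]
ee_rot: [-0.108, -3.14, 0.0]
force: [-0.0, 0.4, -3.6]
width: 0.672
```

```bash
python3 -m creep '[{"translation":[0,0,0.0007],"rot":[0,0,0],"jaw":0.055},{"translation":[0,0,0],"rot":[0,0,0],"jaw":0.055}]'
```

```text
clock: 17.7
position: [0.6496, -0.1743, 0.1433]
ee_rot: [-0.108, -3.14, 0.0]
force: [0.9, 0.4, -3.6]
width: 0.67
```

```bash
python3 -m creep '[{"translation":[0,0,0.0007],"rot":[0,0,0],"jaw":0.055},{"translation":[0,0,0],"rot":[0,0,0],"jaw":0.055}]'
```

```text
clock: 17.87
position: [0.6496, -0.1743, 0.1426]
ee_rot: [-0.108, -3.14, 0.0]
force: [-0.4, -0.4, -3.3]
width: 0.673
```

```bash
python3 -m creep '[{"translation":[0,0,0.0007],"rot":[0,0,0],"jaw":0.055},{"translation":[0,0,0],"rot":[0,0,0],"jaw":0.055}]'
```

```text
clock: 18.03
position: [0.6497, -0.1743, 0.1422]
ee_rot: [0.108, 3.14, -0.0]
force: [-0.2, -0.7, -1.1]
width: 0.674
```

```bash
python3 -m creep '[{"translation":[0,0,0.0005],"rot":[0,0,0],"jaw":0.055},{"translation":[0,0,0],"rot":[0,0,0],"jaw":0.055}]'
```

```text
clock: 18.2
position: [0.6498, -0.1743, 0.142]
ee_rot: [0.108, 3.139, -0.0]
force: [-1.7, 0.1, 2.5]
width: 0.678
```

```bash
python3 -m creep '[{"translation":[0,0,0.0005],"rot":[0,0,0],"jaw":0.055},{"translation":[0,0,0],"rot":[0,0,0],"jaw":0.055}]'
```

```text
clock: 18.37
position: [0.6498, -0.1743, 0.1418]
ee_rot: [0.108, 3.139, -0.001]
force: [-2.9, -0.0, 5.2]
width: 0.673
```

```bash
python3 -m creep '[{"translation":[0,0,-0.0008],"rot":[0,0,0],"jaw":0.055},{"translation":[0,0,0],"rot":[0,0,0],"jaw":0.055},{"translation":[0,0,0],"rot":[0,0,0],"jaw":0.055}]'
```

```text
clock: 18.62
position: [0.6498, -0.1742, 0.142]
ee_rot: [0.108, 3.139, -0.0]
force: [-1.9, -0.1, 3.2]
width: 0.673
```

```bash
python3 -m creep '[{"translation":[-0.0005,0,0],"rot":[0,0,0],"jaw":0.055},{"translation":[0,0,0],"rot":[0,0,0],"jaw":0.055}]'
```

```text
clock: 18.78
position: [0.6499, -0.1743, 0.142]
ee_rot: [-0.108, -3.139, 0.0]
force: [-4.7, 0.2, 4.3]
width: 0.67
```

```bash
python3 -m creep '[{"translation":[-0.0005,0,0],"rot":[0,0,0],"jaw":0.055},{"translation":[0,0,0],"rot":[0,0,0],"jaw":0.055}]'
```

```text
clock: 18.95
position: [0.65, -0.1743, 0.1419]
ee_rot: [-0.108, -3.138, 0.0]
force: [-6.3, 0.8, 6.2]
width: 0.68
```

```bash
python3 -m creep '[{"translation":[0.001,0,-0.0006],"rot":[0,0,0],"jaw":0.055},{"translation":[0,0,0],"rot":[0,0,0],"jaw":0.055},{"translation":[0,0,0],"rot":[0,0,0],"jaw":0.055}]'
```

```text
clock: 19.2
position: [0.6497, -0.1743, 0.1422]
ee_rot: [-0.108, -3.14, -0.0]
force: [-1.3, 0.9, -0.5]
width: 0.671
```

```bash
python3 -c "
from h import *
import cv2
plan([.6286,-.1728,.1585],180-np.degrees(.067)); print(state()[2]['ft_torque'])
im=optics.get_image('wrist'); cv2.imwrite('pics/w6.png',im[:,:,::-1])"
```

```text
clock 19.2 pos [ 0.6497 -0.1743  0.1422] x-dir deg 176.07 F [-1.3  0.9 -0.5] w 0.0616
world d [-0.0211  0.0015  0.0163]  tool shift now (mm) [ 21.1   0.  -16.3]  shift after rot (mm) [ 21.1   0.1 -16.3]  rot tool deg [ 0.   -0.   -0.09]
[0.07269301 0.08149049 0.02388193]
```

View pics/w6.png

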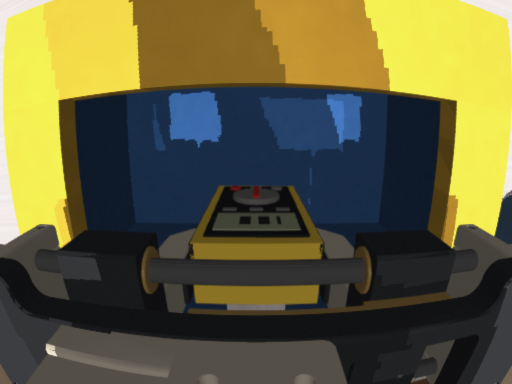

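```bash
python3 -m creep '[{"translation":[0,0,0],"rot":[0,0,0],"jaw":0.06},{"translation":[0,0,0],"rot":[0,0,0],"jaw":0.06},{"translation":[0,0,0],"rot":[0,0,0],"jaw":0.06}]' 6
python3 -m creep '[{"translation":[0,0,0],"rot":[0,0,0],"jaw":0.063},{"translation":[0,0,0],"rot":[0,0,0],"jaw":0.064},{"translation":[0,0,0],"rot":[0,0,0],"jaw":0.065},{"translation":[0,0,0],"rot":[0,0,0],"jaw":0.067},{"translation":[0,0,0],"rot":[0,0,0],"jaw":0.07},{"translation":[0,0,0],"rot":[0,0,0],"jaw":0.073},{"translation":[0,0,0],"rot":[0,0,0],"jaw":0.077},{"translation":[0,0,0],"rot":[0,0,0],"jaw":0.08},{"translation":[0,0,0],"rot":[0,0,0],"jaw":0.08}]'
python3 -c "
from h import *
import cv2
print(state()[2]['force'])
im=optics.get_image('wrist'); cv2.imwrite('pics/w7.png',im[:,:,::-1])"
```

```text
clock: 19.5
position: [0.6497, -0.1742, 0.1423]
ee_rot: [-0.108, -3.14, -0.0]
force: [-2.0, 0.6, -2.0]
width: 0.677
clock: 20.25
position: [0.6497, -0.1743, 0.1425]
ee_rot: [0.108, 3.14, -0.0]
force: [0.2, -0.7, -0.0]
width: 0.871
[ 0.21537102 -0.71274121 -0.01144887]
```

View pics/w7.png

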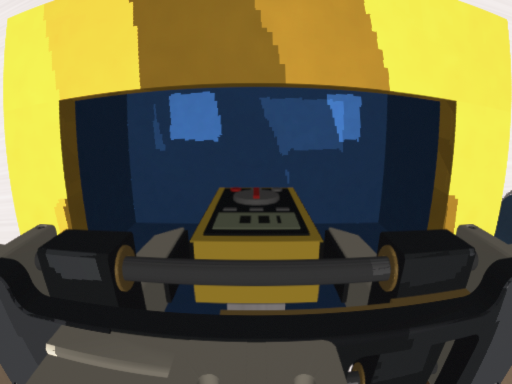

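The picture shows the meter at (258,245), still in place with the jaws clear on both sides, so the hook is holding it. Now I'll withdraw straight up.

```bash
python3 -m creep '[{"translation":[0,0,-0.003],"rot":[0,0,0],"jaw":0.08},{"translation":[0,0,-0.008],"rot":[0,0,0],"jaw":0.08},{"translation":[0,0,-0.015],"rot":[0,0,0],"jaw":0.08},{"translation":[0,0,-0.02],"rot":[0,0,0],"jaw":0.08},{"translation":[0,0,-0.02],"rot":[0,0,0],"jaw":0.08},{"translation":[0,0,-0.02],"rot":[0,0,0],"jaw":0.08},{"translation":[0,0,-0.02],"rot":[0,0,0],"jaw":0.08},{"translation":[0,0,-0.02],"rot":[0,0,0],"jaw":0.08},{"translation":[0,0,0],"rot":[0,0,0],"jaw":0.08},{"translation":[0,0,0],"rot":[0,0,0],"jaw":0.08}]'
python3 snap.py w8; python3 - <<'E'
from h import *
import cv2
im=optics.get_image("side"); cv2.imwrite("pics/side8.png",im[:,:,::-1])
E
```

```text
clock: 21.13
position: [0.6504, -0.1741, 0.2704]
ee_rot: [0.108, 3.137, -0.001]
force: [-0.3, -0.4, -0.1]
width: 0.869
clock 21.13 pos [ 0.6504 -0.1741  0.2704] x-dir deg 176.07 F [-0.3 -0.4 -0.1] w 0.0798
world d [-0.1414  0.4431 -0.0204]  tool shift now (mm) [171.5 432.3  19.7]  shift after rot (mm) [249.2 392.7  20.4]  rot tool deg [-0.    0.18 10.77]
```

View pics/w8.png

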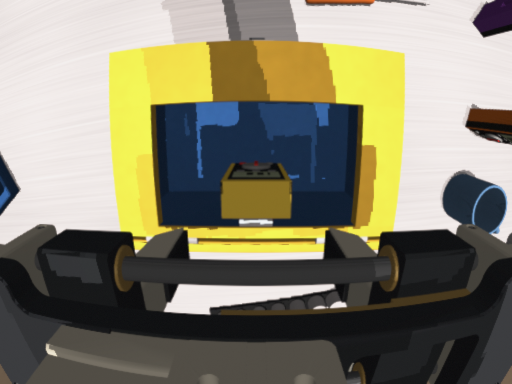

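View pics/side8.png

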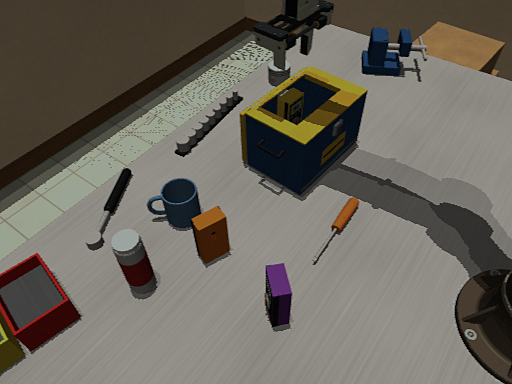

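```bash
python3 - <<'E'
import cv2
i=cv2.imread("pics/w8.png"); cv2.imwrite("pics/w8z.png",cv2.resize(i[150:235,200:310],None,fx=7,fy=7,interpolation=cv2.INTER_CUBIC))
E
```

```text
(no output)
```

View pics/w8z.png

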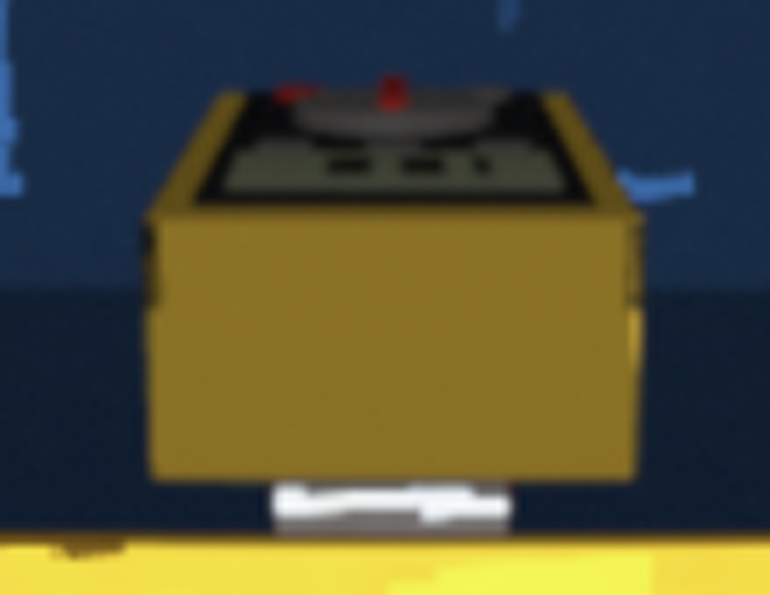

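```bash
python3 - <<'E'
from h import *
import pickle
c=pickle.load(open("w8.pkl","rb"));a,b=.017,.031
P=lambda x,y:[x/7+200-.43,y/7+150-.43]
obs=[([-a,-b,.059],P(150,213)),([-a,b,.059],P(640,213)),([a,-b,.059],P(152,480)),([a,b,.059],P(635,480)),([-a,-b,-.059],P(222,93)),([-a,b,-.059],P(568,93))]
def f(p):
    R=Ro.from_euler("zy",[p[3],p[4]]); return np.ravel([wproj(c,p[:3]+R.apply(l))[0]-u for l,u in obs])
s=least_squares(f,[.65,-.174,.1,-.067,0]);p=s.x;print(p.round(4),f(p).round(1))
u=[.6695,-.1757,-.067]; d=p[:2]-u[:2]; print("in upright frame x %.4f y %.4f z %.4f"%(np.cos(u[2])*d[0]+np.sin(u[2])*d[1],-np.sin(u[2])*d[0]+np.cos(u[2])*d[1],p[2]-.16))
i=optics.get_image("wrist"); import cv2
print("moved px diff", np.abs(i[150:235,200:310].astype(int)-cv2.imread("pics/w8.png")[150:235,200:310,::-1].astype(int)).mean(), "clock",state()[2]["clock"], state()[2]["force"])
E
```

```text
[ 0.6504 -0.1743  0.105  -0.0685 -0.0225] [-0.7  0.4  0.4  0.5  0.1 -0.5  0.  -0.5  0.2  0.   0.1  0.1]
in upright frame x -0.0191 y 0.0001 z -0.0550
moved px diff 11.442780748663102 clock 21.2833 [-0.49639648  0.36001245 -1.12450398]
```

```bash
python3 -m creep '[{"translation":[0,0,0],"rot":[0,0,0],"jaw":0.08},{"translation":[0,0,0],"rot":[0,0,0],"jaw":0.08},{"translation":[0,0,0],"rot":[0,0,0],"jaw":0.08},{"translation":[0,0,0],"rot":[0,0,0],"jaw":0.08},{"translation":[0,0,0],"rot":[0,0,0],"jaw":0.08},{"translation":[0,0,0],"rot":[0,0,0],"jaw":0.08}]'
python3 - <<'E'
from h import *
import cv2
a=optics.get_image("side").astype(int)[60:150,250:350]; [optics.get_image("wrist") for _ in range(6)]; b=optics.get_image("side").astype(int)[60:150,250:350]
print(np.abs(a-b).mean(), np.abs(a-cv2.imread("pics/side8.png")[60:150,250:350,::-1]).mean())
i=optics.get_image("wrist"); cv2.imwrite("pics/w9.png",i[:,:,::-1])
E
```

```text
clock: 21.78
position: [0.6496, -0.1742, 0.2683]
ee_rot: [-0.108, -3.14, -0.0]
force: [0.8, 0.1, -0.4]
width: 0.872
1.0201111111111112 1.1442592592592593
```

View pics/w9.png

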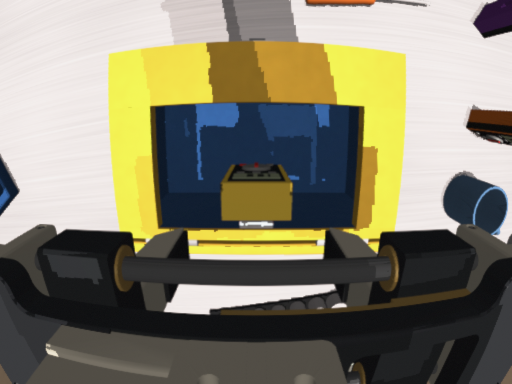

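The side view doesn't change between pictures, so the meter is hanging at rest at (257,195). The earlier change in the wrist picture came from the arm settling. I'm handing the job in.

```bash
python3 -c "
from cell import arm
print(arm.sign_off())"
```

```text
the job is handed in; nothing more can be done
None
```

The yellow multimeter is hanging on the hook in the cabinet with its display to the front, and I handed the job in at about 22 s of the 67 s allowed. No verdict came back.

**What I did:** I located the upright and the hook with the wrist camera, about 29 mm below the upright's top. I gripped the meter across its 62 mm side, lifted it and lowered it through the mouth. The keyhole went over the hook head without contact. Letting it down, I felt the hook take the weight after 16.6 mm, against about 17 mm expected. The highest wrist-force readings against the hook and upright were about 9 N. I then released it and withdrew straight up.

**Last checks:**

| Check | Measured | Required |
|---|---|---|
| Centre before the upright's face | 19 mm | 12 to 32 mm |
| Off the centre line | 0.1 mm | within 12 mm |
| Centre below the upright's top | 55 mm (from the picture), 57 mm (from the arm's height at contact) | 44 to 76 mm |
| Tilt | about 0.02 rad | below 0.17 rad |
| Squareness to the upright | about 0.002 rad | below 0.25 rad |

- **At rest:** side-camera pictures stayed the same. The wrist picture changed once (11 grey levels on average), which I put down to the arm still settling.
- **Other things:** the spray can, mug and screwdriver look unmoved in the pictures, and the gripper is clear of everything.
- **Disagreement:** the scene and side cameras put the mouth about 8 mm and the meter about 6 mm apart along x, so I relied on the wrist camera.

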